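# Change over the hydraulic specimen clamp

## Task

Change over the hydraulic specimen clamp for the next hardness test: take the finished aluminium hexagon out of the jaws and put it in the grey tray, then stand every brass hexagon from the black mat upright on the clamp's bed between the two jaws, each turned so that two of its flats lie square to the jaws. Once all of them are in, work the pump handle through full strokes, right down and all the way up, until the jaws hold every one of them tight, and let the handle come back up. Leave the yellow-capped pots and everything else on the bench where it is.

Things in the scene. Friction and masses are not known exactly. Their poses are not given: they have to be found in the camera images.
- rig: hydraulic specimen clamp and hand pump on one grey base plate (260 x 394 mm, 12 mm thick), fixed. Origin on the bench below the middle of the jaws' gap; x points away from the robot, across the jaws; y along the jaws to the robot's left; z up. The blue pump reservoir lies along x at y = -205 mm (66 mm wide, top at z 68 mm); the cylinder block behind the moving jaw is as low as the jaws
- bed (a point): middle of the bed between the jaws, on the plate's top (12 mm above the bench), axes as rig. Jaws along y, 250 mm long between low end stops, 25 mm thick, tops 18 mm above the bed, 47 mm apart when slack (faces at x -23.5 fixed, +23.5 moving). A hexagon goes down between them only with two flats within 15 deg of parallel to them; four fit side by side, anywhere along them
- jaw (a joint): how far the moving jaw has closed, in m: 0 to 0.0006 at first (slack), 0.0050 when tight on the hexagons. A full stroke closes it about 1.2 mm (the first maybe less), so 4 to 5 are needed; it stays put when the handle rises and cannot be reopened. It pushes pieces towards the robot onto the fixed jaw, squares those a few deg out, jams on one over 8 deg out. Once tight, more strokes do no harm
- pump_lever (a joint): angle of the pump handle in rad: 0 = up (where its spring brings it, 0.44 rad above level), 0.44 = right down (level). A stroke counts only if it goes down past 0.36 and comes back up below 0.05. The spring pushes the grip up with about 6 N at the top and 12 N at the bottom
- pump_hinge (a point): the handle's hinge, 105 mm above the bench; its axis lies along rig y and the handle points to -x of rig
- pump_grip (a point): point on the axis of the handle's black rubber grip (round, 26 mm diameter, 126 mm long), in the middle of it, 255 mm from the hinge; 214 mm above the bench with the handle up and 105 mm with it down, moving 24 mm towards the robot on the way. Can be pressed down from above
- stock_board: smooth black plastic mat on the bench, 210 x 210 x 6 mm, fixed; origin at the centre of its underside. The brass hexagons stand on it
- blank1: brass hexagon, a test blank, 0.64 kg, 42 mm across flats, 48.5 mm across corners, 50 mm tall; origin at the centre of its underside, z up along its axis, x square to one pair of flats (the flats' normals lie at 0, 60, 120 deg from x). Absent in some starts: two to four of blank1 to blank4 are there
- blank2: brass hexagon, a test blank, 0.64 kg, 42 mm across flats, 48.5 mm across corners, 50 mm tall; origin at the centre of its underside, z up along its axis, x square to one pair of flats (the flats' normals lie at 0, 60, 120 deg from x). Absent in some starts: two to four of blank1 to blank4 are there
- blank3: brass hexagon, a test blank, 0.64 kg, 42 mm across flats, 48.5 mm across corners, 50 mm tall; origin at the centre of its underside, z up along its axis, x square to one pair of flats (the flats' normals lie at 0, 60, 120 deg from x). Absent in some starts: two to four of blank1 to blank4 are there
- blank4: brass hexagon, a test blank, 0.64 kg, 42 mm across flats, 48.5 mm across corners, 50 mm tall; origin at the centre of its underside, z up along its axis, x square to one pair of flats (the flats' normals lie at 0, 60, 120 deg from x). Absent in some starts: two to four of blank1 to blank4 are there
- finished: aluminium (silver) hexagon, the finished test piece, 0.2 kg, 42 mm across flats, 48.5 mm across corners, 50 mm tall; origin at the centre of its underside, z up along its axis, x square to one pair of flats (the flats' normals lie at 0, 60, 120 deg from x). It stands loose between the slack jaws at the start
- tray: grey open plastic tray, fixed, 250 (x) x 190 (y) mm, 40 mm high, walls and floor about 4 mm thick; origin at the centre of its underside. The pots stand in its half towards +x; the half towards -x is free
- pot1: sample pot with a yellow cap, green, 38 mm diameter, 54 mm tall, loose, standing in the tray; origin at the centre of its underside
- pot2: sample pot with a yellow cap, blue, 38 mm diameter, 54 mm tall, loose, standing in the tray; origin at the centre of its underside
- pot3: sample pot with a yellow cap, red, 38 mm diameter, 54 mm tall, loose, standing in the tray; origin at the centre of its underside
- marker: black and yellow marker pen lying on the bench, 140 mm long, 14 mm thick, along its x; origin under its middle
- dish: white shallow dish standing on the bench, 90 mm diameter, 18 mm high; origin at the centre of its underside
Not all that is in view belongs to the job. Leave any orange or purple look-alike of the blank3 alone. What is shaped like the blank2 but turquoise is not meant.

How it is judged:
By the outcome, as a careful person would: the job done as asked, in the order asked, and still so for the second after the job is handed in, with the robot touching nothing.
Of blank1, blank2, blank3, blank4 only 2 to 4 are there at a start; the rules pass over those that are not, and their reading is None.
At some moment in a run one of blank1, blank2, blank3, blank4 may be knocked a few centimetres aside while the robot is not near it.
Once in a run the grip may slacken for a moment while it holds something.
It also fails if it takes over 210 s, if anything falls off the work surface, if the arm or the gripper's body presses on something with over 40 N, if the wrist force passes 120 N, or if a joint passes its speed limit or range.

## Robot

A 6-joint arm with a two-finger parallel gripper is mounted at the origin on the work surface. World frame = base frame: x ahead of the robot, y to its left, z up, the work surface at z = 0. Lengths are in m, angles in rad, forces in N, time in s.
With the tool pointing down it reaches from about 0.325 to 0.85 m from the base axis. Payload 15.5 kg.
Tool frame: the origin (TCP) lies midway between the tips of the shut fingers; the grasp point (between the pads) lies 19 mm behind it; z points along the fingers, y is the line along which they close (so a half turn about z gives the same grasp; the last joint's range is limited). The gripper opens to 91 mm and grips with 3 to 60 N. Pads are 32 mm wide; open, the fingers measure 118 mm over their backs; the gripper's body (76 mm by 178 mm) begins 60 mm behind the grasp point.
Start: joints at [1.085, 0.494, 1.345, -0, 1.302, -0.096], TCP at [0.238, 0.578, 0.214] pointing down, gripper open.
Joint ranges: [-2.91, 2.91], [-0.82, 2.16], [0.22, 2.67], [-1.22, 4.37], [0.12, 2.79], [-3.08, 3.08]. Speed limits (rad/s): [1.89, 1.89, 2.57, 3.01, 3.01, 3.01].

## Interface

Orientations are given as a 3x3 rotation matrix whose columns are the frame's x, y, z axes.
In Python, from rig import env gives the robot as it stands. The module is installed in compiled form; this text tells all that it offers.
- The arm moves only by the tool apply_moves, never from a script. Its argument "moves" is a list of rows, each a list of 7 numbers: the opening, from 0 (shut) to 1 (fully open), then the shift along the tool's x, y, z each as a share of 0.15 m, from -1 to 1, then the turn, a rotation vector about the tool's x, y, z each as a share of 90 degrees, from -1 to 1. A call has 1 to 12 rows; each row is the pose to reach, as a shift and turn from the pose commanded when the call began, along the tool's axes at that moment; what a row does not reach only later rows make up. A row lasts 1/12 s, in which the tool goes at most 41.7 mm and 7.16 degrees, less where a joint would pass 70% of its speed; a pose out of reach is approached as far as the arm can. A call with a number of a shift or a turn outside -1 to 1 is refused whole. A call with a gripper value outside its range is refused whole. The fingers move at their own pace and stop on an object; "newtons" is the grip in N (left out, the last holds). Time passes only in rows, so rows that repeat a pose let the fingers close. It gives the time, the measured TCP pose, the force, the opening and the grip force at its end, in the units of the state.
- env.sense(): the state, without advancing time (a new reading comes with each control period).
- env.camera(name): name is "scene" or "side" or "wrist"; returns the picture (420x560x3 uint8, red, green, blue); there is no depth.
- env.camera_params(name): a dict with "K" (3x3 intrinsics, pixels), "R" (3x3) and "t" (3): a world point X has camera coordinates R X + t. Camera axes: x right, y down, z forward; pixel columns grow to the right and rows downward; lengths in m; the calibration is good to about 2 mm. The wrist camera is an equidistant fisheye: a pixel r from the principal point sees the ray r / f radians off the axis. A picture is of the moment at which its call begins: read the wrist's pose just before it. camera_params takes no time and is no camera call; for the wrist camera it gives the pose at the moment of the call.
- env.close_job(): hands the job in; it is judged then, once.
The state is a dict: "clock": time; "joints": joint angles; "dq": joint speeds; "tau": joint torques, N m; "ee_pos": TCP position; "tool_rot": TCP orientation; "contact_force": force on the tool from outside, world axes, zero at the start; "wrist_torque": the same for the moment, N m; "opening": finger opening in m; "finger_force": force on a finger pad.
Only numpy, scipy, OpenCV 4.12 (cv2) and the standard library are available. Lean on these libraries where they do the work, as an engineer would, in place of code of your own. Each camera call takes 0.05 s, during which the arm holds its last target. There are 200 camera calls.

## Working session

There is one attempt and no reset: what is moved stays moved. The work goes in short steps, Python scripts to look and compute and a tool call to move; the robot and the scene stay as the last step left them, time stands still between calls to the robot, and variables do not carry over. Pictures are saved under pics/ and viewed, at most 14 in all, crops included, and the job is handed in when it is done.

Besides the shell and the picture viewer there is one more tool, called after ">>>" as name(argument=value, ...), one argument or row to a line, values as JSON. apply_moves: Moves the arm, as the interface text tells. Its arguments: {"type":"object","properties":{"moves":{"type":"array"},"newtons":{"type":"number"}},"required":["moves"]}

```bash
mkdir -p pics
cat > h.py <<'E'
import numpy as np, cv2
from rig import env
def save(n,f):
    im=env.camera(n); cv2.imwrite(f'pics/{f}.png',im[:,:,::-1]); return im
def ray(n,uv,P=None):
    P=P or env.camera_params(n); K,R,t=map(np.array,(P['K'],P['R'],P['t']))
    x=(uv[0]-K[0,2])/K[0,0]; y=(uv[1]-K[1,2])/K[1,1]
    if n=='wrist':
        r=np.hypot(x,y)+1e-12; d=np.array([x/r*np.sin(r),y/r*np.sin(r),np.cos(r)])
    else: d=np.array([x,y,1.])
    return -R.T@t, R.T@d
def onz(n,uv,z,P=None):
    o,d=ray(n,uv,P); return o+d*(z-o[2])/d[2]
E
python3 - <<'E'
from h import *
np.set_printoptions(precision=4,suppress=True)
for n in('scene','side','wrist'):
    save(n,n+'0'); P=env.camera_params(n); print(n,P['K'],-np.array(P['R']).T@P['t'],P['R'])
s=env.sense();print(s)
E
```

```text
scene [[413.0862   0.     276.8406]
 [  0.     413.0862 202.7624]
 [  0.       0.       1.    ]] [1.2067 0.177  0.9658] [[-0.1976  0.9802  0.0079]
 [ 0.7483  0.1561 -0.6448]
 [-0.6332 -0.1215 -0.7643]]
side [[392.0019   0.     283.9113]
 [  0.     392.0019 207.7014]
 [  0.       0.       1.    ]] [-0.023  -0.5911  0.7037] [[ 0.7671 -0.6413  0.0167]
 [-0.348  -0.4379 -0.829 ]
 [ 0.5389  0.6301 -0.5591]]
wrist [[325.1923   0.     277.7114]
 [  0.     325.1923 208.3861]
 [  0.       0.       1.    ]] [0.1634 0.6087 0.3834] [[ 0.3802  0.9249 -0.0003]
 [ 0.8867 -0.3644  0.2845]
 [ 0.2631 -0.1084 -0.9587]]
{'clock': 0.15, 'joints': array([ 1.0845,  0.4941,  1.3459,  0.0001,  1.3025, -0.0955]), 'dq': array([-0.0003, -0.0012, -0.0021,  0.0016,  0.0014,  0.0012]), 'tau': array([  0.0014, -87.9185, -38.2045,   0.0707,   0.0501,   0.    ]), 'ee_pos': array([0.2379, 0.5776, 0.2135]), 'tool_rot': array([[-0.9246,  0.3809, -0.0005],
       [ 0.3809,  0.9246, -0.0008],
       [ 0.0001, -0.0009, -1.    ]]), 'contact_force': array([ 0.8209, -0.0423,  0.2753]), 'wrist_torque': array([ 0.0109, -0.007 ,  0.0197]), 'finger_force': 0.0, 'opening': 0.09135572454223649}
```

View pics/scene0.png

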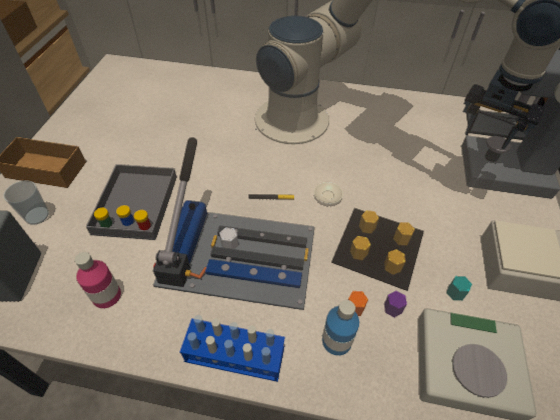

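View pics/side0.png

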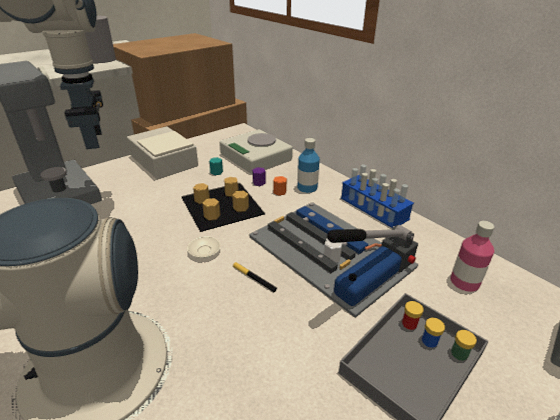

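The scene view shows four brass pieces on the mat, at (370,222), (404,233), (361,248) and (396,262). The silver piece is at (229,238), the tray at (133,203), and the grip at (190,155). The orange, purple and turquoise decoys stand off the mat. The side view agrees.

Run:
```python
from h import *
np.set_printoptions(precision=3,suppress=True)
im=cv2.imread('pics/scene0.png')
for nm,uv,z in [('b',(370,216),.056),('b',(404,227),.056),('b',(361,242),.056),('b',(396,256),.056),('fin',(229,234),.062),
 ('plateFR',(315,222),.012),('plateR',(303,302),.012),('plateL',(160,290),.012),('gripfar',(192,142),.22),('gripnear',(184,178),.2),('hinge',(168,257),.105),
 ('trayA',(123,166),.04),('trayB',(176,167),.04),('trayC',(147,236),.04),('trayD',(90,228),.04),
 ('mat',(346,212),.006),('mat',(424,242),.006),('mat',(411,284),.006),('mat',(334,260),.006)]:
    print(nm,onz('scene',uv,z))
```

```text
b [0.447 0.298 0.056]
b [0.467 0.392 0.056]
b [0.542 0.28  0.056]
b [0.567 0.372 0.056]
fin [ 0.592 -0.071  0.062]
plateFR [0.466 0.149 0.012]
plateR [0.723 0.154 0.012]
plateL [ 0.764 -0.21   0.012]
gripfar [ 0.426 -0.207  0.22 ]
gripnear [ 0.54  -0.193  0.2  ]
hinge [ 0.718 -0.186  0.105]
trayA [ 0.39  -0.476  0.04 ]
trayB [ 0.36  -0.311  0.04 ]
trayC [ 0.629 -0.295  0.04 ]
trayD [ 0.635 -0.46   0.04 ]
mat [0.405 0.234 0.006]
mat [0.469 0.46  0.006]
mat [0.612 0.423 0.006]
mat [0.58  0.217 0.006]
```

View pics/wrist0.png

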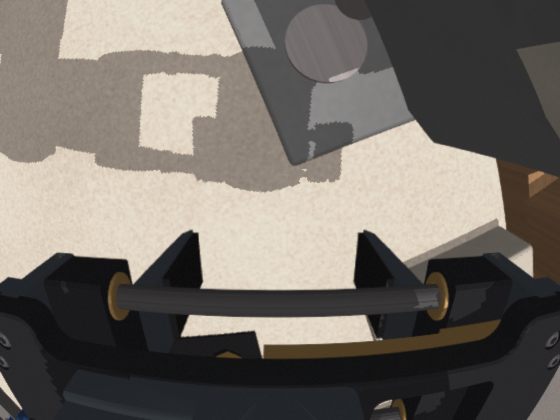

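>>> apply_moves(
  moves=[
    [0.65,-0.84,-0.51,-0.42,0,0,0],
    [0.65,-0.84,-0.51,-0.42,0,0,0],
    [0.65,-0.84,-0.51,-0.42,0,0,0],
    [0.65,-0.84,-0.51,-0.42,0,0,0],
  ],
  newtons=40,
)

```text
clock: 0.48
ee_pos: [0.3263, 0.4573, 0.2777]
tool_rot: [[-0.925, 0.381, 0.0], [0.381, 0.925, -0.0], [-0.0, -0.0, -1.0]]
contact_force: [0.7, 0.9, -0.2]
opening: 0.0672
finger_force: 0.0
```

>>> apply_moves(
  moves=[
    [0.65,-0.84,-0.51,-0.42,0,0,0],
    [0.65,-0.84,-0.51,-0.42,0,0,0],
    [0.65,-0.84,-0.51,-0.42,0,0,0],
    [0.65,-0.84,-0.51,-0.42,0,0,0],
  ],
)

```text
clock: 0.82
ee_pos: [0.4138, 0.3384, 0.341]
tool_rot: [[-0.924, 0.381, 0.001], [0.381, 0.924, 0.0], [-0.0, 0.0, -1.0]]
contact_force: [1.4, 0.8, -0.2]
opening: 0.0593
finger_force: 0.0
```

>>> apply_moves(
  moves=[
    [0.65,-0.84,-0.51,-0.42,0,0,0.75],
    [0.65,-0.84,-0.51,-0.42,0,0,0.75],
    [0.65,-0.84,-0.51,-0.42,0,0,0.75],
    [0.65,-0.84,-0.51,-0.42,0,0,0.75],
    [0.65,-0.84,-0.51,-0.42,0,0,0.75],
    [0.65,-0.84,-0.51,-0.42,0,0,0.75],
    [0.65,-0.84,-0.51,-0.42,0,0,0.75],
    [0.65,-0.84,-0.51,-0.42,0,0,0.75],
    [0.65,-0.84,-0.51,-0.42,0,0,0.75],
    [0.65,-0.84,-0.51,-0.42,0,0,0.75],
    [0.65,-0.84,-0.51,-0.42,0,0,0.75],
  ],
)

```text
clock: 1.73
ee_pos: [0.5, 0.2216, 0.4027]
tool_rot: [[0.001, 1.0, -0.0], [1.0, -0.001, -0.0], [-0.0, -0.0, -1.0]]
contact_force: [0.1, -0.6, 0.8]
opening: 0.059
finger_force: 0.0
```

Run:
```python
from h import *
s=env.sense();print(s['ee_pos'],s['tool_rot'],s['clock'],s['opening'])
P=env.camera_params('wrist');np.savez('pics/w1.npz',**{k:np.array(P[k]) for k in 'KRt'})
save('wrist','w1')
```

```text
[0.50004527 0.22162371 0.40269966] [[ 1.04737562e-03  9.99999338e-01 -4.75423597e-04]
 [ 9.99999439e-01 -1.04745194e-03 -1.60313944e-04]
 [-1.60811821e-04 -4.75255422e-04 -9.99999874e-01]] 1.7333 0.058993965415894134
```

View pics/w1.png

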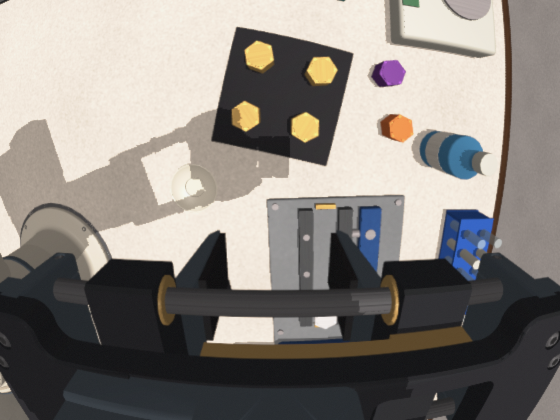

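The wrist view shows the mat with brass tops at (259,56), (322,71), (245,117) and (305,128). The plate's +y corners are at (269,200) and (404,196), and the jaws run down the image.

```bash
cat >> h.py <<'E'
def tops(im,n,z,P=None,box=(0,560,0,420),kind='brass'):
    "hex tops: world centre x,y, flat-normal angle (deg, mod 60), across-flats size"
    hsv=cv2.cvtColor(im,cv2.COLOR_RGB2HSV); out=[]
    x0,x1,y0,y1=box
    b=np.zeros(hsv.shape[:2],np.uint8)
    if kind=='brass': m=cv2.inRange(hsv,(15,90,195),(32,255,255))
    else: m=cv2.inRange(hsv,(0,0,195),(179,40,255))
    b[y0:y1,x0:x1]=m[y0:y1,x0:x1]
    b=cv2.morphologyEx(b,cv2.MORPH_OPEN,np.ones((3,3),np.uint8))
    for c in cv2.findContours(b,cv2.RETR_EXTERNAL,cv2.CHAIN_APPROX_NONE)[0]:
        if cv2.contourArea(c)<150: continue
        h=cv2.convexHull(c)[:,0]
        w=np.array([onz(n,p,z,P)[:2] for p in h])*1000
        mo=cv2.moments(w.astype(np.float32)); ctr=np.array([mo['m10'],mo['m01']])/mo['m00']
        th=np.radians(np.arange(0,180,.5))[:,None]
        wid=lambda t:np.ptp(np.c_[np.cos(t),np.sin(t)]@w.T,axis=1)
        s=[np.mean([wid(np.radians([a+k])) for k in(0,60,120)]) for a in np.arange(0,60,.5)]
        a=np.argmin(s)*.5
        out.append((ctr.round(1),a,round(min(s),1),round(max(s),1),h.mean(0).round()))
    return out
E
python3 - <<'E'
from h import *
P=dict(np.load('pics/w1.npz'))
im=cv2.imread('pics/w1.png')[:,:,::-1].copy()
for t in tops(im,'wrist',.056,P):print(t)
for t in tops(im,'wrist',.062,P,(290,345,290,335),'al'):print(t)
for uv,z in[((269,200),.012),((404,196),.012),((275,341),.012),((314,210),.03),((312,325),.03),((339,208),.03),((299,211),.03),((300,325),.03)]:print(uv,onz('wrist',uv,z,P))
for nm in ('w1',):
  c=cv2.imread('pics/w1.png')[180:350,240:430];cv2.imwrite('pics/w1c.png',cv2.resize(c,None,fx=3.5,fy=3.5,interpolation=2))
E
```

```text
(array([542.9, 283.3]), np.float64(59.5), np.float64(41.3), np.float64(45.6), array([303., 127.]))
(array([452.1, 301.7]), np.float64(3.0), np.float64(38.4), np.float64(41.2), array([247., 115.]))
(array([569.1, 375.8]), np.float64(33.5), np.float64(41.4), np.float64(46.0), array([322.,  70.]))
(array([470.2, 399.1]), np.float64(9.0), np.float64(41.6), np.float64(45.0), array([259.,  55.]))
(array([590.9, -77.4]), np.float64(3.0), np.float64(36.3), np.float64(38.0), array([326., 323.]))
(269, 200) [0.48419859 0.15173767 0.012     ]
(404, 196) [0.73621129 0.16033938 0.012     ]
(275, 341) [ 0.49373898 -0.16633606  0.012     ]
(314, 210) [0.56329468 0.13852765 0.03      ]
(312, 325) [ 0.57021604 -0.10869159  0.03      ]
(339, 208) [0.60768146 0.14218938 0.03      ]
(299, 211) [0.53697352 0.13670664 0.03      ]
(300, 325) [ 0.54542516 -0.10806741  0.03      ]
```

View pics/w1c.png

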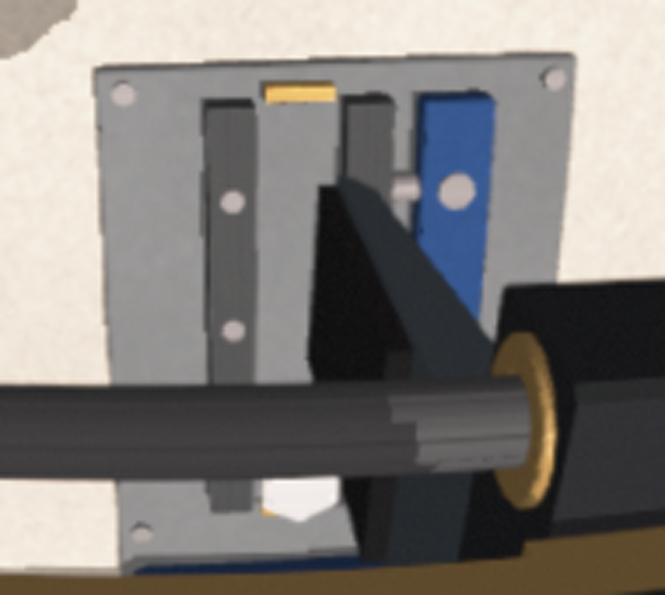

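>>> apply_moves(
  moves=[
    [0.65,-0.8,0.18,0.22,0,0,-0.02],
    [0.65,-0.8,0.18,0.22,0,0,-0.02],
    [0.65,-0.8,0.18,0.22,0,0,-0.02],
    [0.65,-0.8,0.18,0.22,0,0,-0.02],
  ],
)

```text
clock: 2.12
ee_pos: [0.5277, 0.0965, 0.3679]
tool_rot: [[-0.033, 0.999, -0.003], [0.999, 0.033, -0.002], [-0.002, -0.003, -1.0]]
contact_force: [0.1, -0.1, -0.7]
opening: 0.0593
finger_force: 0.0
```

>>> apply_moves(
  moves=[
    [0.65,-0.8,0.18,0.22,0,0,0],
    [0.65,-0.8,0.18,0.22,0,0,0],
    [0.65,-0.8,0.18,0.22,0,0,0],
    [0.65,-0.8,0.18,0.22,0,0,0],
  ],
)

```text
clock: 2.45
ee_pos: [0.5588, -0.0228, 0.3346]
tool_rot: [[-0.032, 0.999, -0.003], [0.999, 0.032, -0.001], [-0.001, -0.003, -1.0]]
contact_force: [-0.3, -0.7, -0.2]
opening: 0.0593
finger_force: 0.0
```

>>> apply_moves(
  moves=[
    [0.65,-0.8,0.18,0.22,0,0,0],
    [0.65,-0.8,0.18,0.22,0,0,0],
    [0.65,-0.8,0.18,0.22,0,0,0],
    [0.65,-0.8,0.18,0.22,0,0,0],
    [0.65,-0.8,0.18,0.22,0,0,0],
    [0.65,-0.8,0.18,0.22,0,0,0],
  ],
)

```text
clock: 2.95
ee_pos: [0.5892, -0.1361, 0.3038]
tool_rot: [[-0.034, 0.999, -0.0], [0.999, 0.034, 0.0], [0.0, -0.0, -1.0]]
contact_force: [-0.7, 0.6, 1.1]
opening: 0.0593
finger_force: 0.0
```

Run:
```python
from h import *
s=env.sense();print(s['ee_pos'],s['tool_rot'][:,1],s['clock'],s['opening'])
P=env.camera_params('wrist');np.savez('pics/w2.npz',**{k:np.array(P[k]) for k in 'KRt'})
im=save('wrist','w2')
for t in tops(im,'wrist',.062,P,(150,400,20,335),'al'):print(t)
```

```text
[ 0.58921778 -0.13610326  0.30378386] [ 9.99413646e-01  3.42367383e-02 -4.57427093e-04] 2.95 0.059346382328297725
(array([ 657.5, -366.9]), np.float64(30.0), np.float64(63.3), np.float64(68.8), array([319., 325.]))
(array([ 631.8, -267.3]), np.float64(43.5), np.float64(80.8), np.float64(85.9), array([304., 265.]))
(array([ 542.6, -229.3]), np.float64(42.5), np.float64(36.1), np.float64(38.6), array([245., 244.]))
(array([ 446.7, -208.1]), np.float64(54.5), np.float64(101.6), np.float64(107.6), array([179., 225.]))
(array([444.6, -93.6]), np.float64(58.5), np.float64(81.7), np.float64(84.1), array([170., 139.]))
(array([592.4, -70.5]), np.float64(2.5), np.float64(42.3), np.float64(44.7), array([282., 129.]))
(array([ 737. , -119.7]), np.float64(5.0), np.float64(228.7), np.float64(250.3), array([379., 209.]))
(array([457.5,  19.5]), np.float64(3.5), np.float64(112.9), np.float64(121.2), array([174.,  69.]))
```

View pics/w2.png

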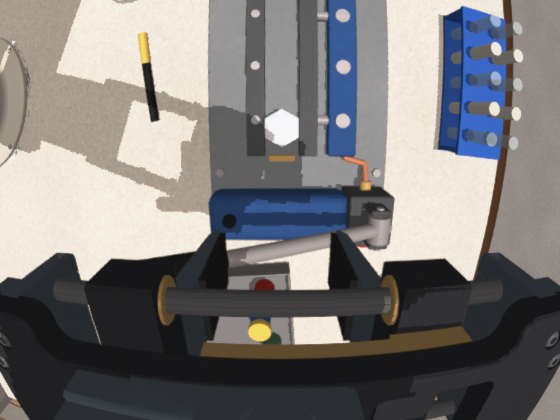

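The silver top is at (282,129), which works out to (0.592, -0.0705) at about 2.5°. Next I descend, grip it and lift.

>>> apply_moves(
  moves=[
    [0.65,0.437,0.036,0.9,0,0,0],
    [0.65,0.437,0.036,0.9,0,0,0],
    [0.65,0.437,0.036,0.9,0,0,0],
    [0.65,0.437,0.036,0.9,0,0,0],
    [0.65,0.437,0.036,0.9,0,0,0],
    [0.65,0.437,0.036,0.9,0,0,0],
    [0.65,0.437,0.036,0.9,0,0,0],
  ],
)

```text
clock: 3.58
ee_pos: [0.5935, -0.0705, 0.1708]
tool_rot: [[-0.035, 0.999, 0.002], [0.999, 0.035, -0.001], [-0.001, 0.002, -1.0]]
contact_force: [0.0, -1.4, 0.1]
opening: 0.0591
finger_force: 0.0
```

>>> apply_moves(
  moves=[
    [0.65,0,0,0.25,0,0,0],
    [0.65,0,0,0.45,0,0,0],
    [0.65,0,0,0.6,0,0,0],
    [0.65,0,0,0.75,0,0,0],
    [0.65,0,0,0.86,0,0,0],
    [0.65,0,0,0.86,0,0,0],
    [0,0,0,0.86,0,0,0],
    [0,0,0,0.86,0,0,0],
    [0,0,0,0.86,0,0,0],
    [0,0,0,0.86,0,0,0],
    [0,0,0,0.86,0,0,0],
    [0,0,0,0.86,0,0,0],
  ],
  newtons=30,
)

```text
clock: 4.58
ee_pos: [0.5938, -0.071, 0.0418]
tool_rot: [[-0.033, 0.999, 0.003], [0.999, 0.033, -0.001], [-0.001, 0.003, -1.0]]
contact_force: [-0.8, -1.0, 10.2]
opening: 0.0422
finger_force: 30.0
```

>>> apply_moves(
  moves=[
    [0,0,0,-0.1,0,0,0],
    [0,0,0,-0.3,0,0,0],
    [0,0,0,-0.5,0,0,0],
    [0,0,0,-0.7,0,0,0],
    [0,0,0,-0.9,0,0,0],
    [0,0,0,-0.9,0,0,0],
  ],
)

```text
clock: 5.08
ee_pos: [0.5955, -0.0712, 0.1817]
tool_rot: [[-0.033, 0.999, 0.009], [0.999, 0.034, -0.002], [-0.002, 0.009, -1.0]]
contact_force: [1.3, -0.2, -2.1]
opening: 0.0416
finger_force: 30.0
```

Run:
```python
from h import *
P=dict(np.load('pics/w2.npz'))
# jaw inner face edges along scanlines (z=.030)
g=cv2.cvtColor(cv2.imread('pics/w2.png'),cv2.COLOR_BGR2GRAY)
for v in(20,45,80,100,150): print(v,g[v,240:325].tolist())
for uv,z in[((282,158),.03),((265,20),.03),((265,100),.03),((300,20),.03),((300,100),.03),((378,230),.105)]:print(uv,onz('wrist',uv,z,P))
print(onz('wrist',(326,206),.025,dict(np.load('pics/w1.npz'))))
```

```text
20 [151, 151, 151, 151, 147, 126, 93, 92, 94, 94, 93, 94, 93, 93, 92, 93, 93, 92, 93, 94, 93, 94, 92, 93, 75, 123, 145, 149, 149, 147, 147, 147, 147, 147, 146, 147, 147, 147, 147, 146, 146, 146, 146, 145, 146, 146, 148, 148, 148, 148, 149, 149, 149, 149, 148, 141, 101, 93, 76, 78, 92, 94, 95, 95, 95, 93, 94, 94, 95, 95, 92, 93, 94, 94, 94, 94, 93, 82, 88, 90, 91, 92, 93, 94, 94]
45 [150, 151, 150, 150, 147, 117, 92, 92, 92, 94, 94, 96, 94, 95, 94, 94, 93, 94, 94, 94, 95, 95, 94, 95, 99, 129, 148, 151, 150, 150, 149, 149, 149, 148, 148, 148, 147, 148, 148, 149, 149, 149, 150, 149, 149, 149, 150, 150, 149, 149, 148, 149, 149, 150, 150, 149, 127, 97, 74, 68, 90, 95, 95, 95, 95, 95, 96, 96, 96, 96, 95, 95, 96, 95, 95, 95, 100, 110, 143, 152, 153, 154, 154, 150, 128]
80 [149, 149, 149, 150, 151, 146, 109, 96, 92, 93, 93, 93, 92, 95, 93, 94, 94, 94, 95, 94, 95, 95, 97, 98, 78, 123, 148, 151, 151, 151, 151, 152, 152, 151, 150, 150, 150, 150, 150, 150, 151, 152, 152, 153, 153, 153, 152, 152, 151, 150, 150, 150, 151, 152, 153, 153, 148, 109, 81, 55, 93, 96, 95, 95, 96, 96, 96, 97, 97, 97, 96,
[... 428 characters left out ...]
153, 155, 155, 156, 154, 151]
150 [96, 95, 95, 95, 96, 95, 85, 66, 59, 58, 58, 59, 59, 58, 57, 58, 58, 59, 59, 58, 58, 57, 58, 57, 54, 72, 91, 97, 97, 98, 98, 97, 97, 98, 98, 97, 97, 96, 97, 96, 98, 97, 98, 96, 96, 98, 97, 97, 98, 97, 97, 97, 96, 96, 96, 94, 95, 93, 68, 51, 59, 58, 58, 59, 70, 95, 95, 96, 97, 97, 97, 99, 99, 96, 97, 97, 99, 123, 148, 150, 151, 150, 151, 148, 122]
(282, 158) [ 0.5942171  -0.11441729  0.03      ]
(265, 20) [0.5644896  0.07723832 0.03      ]
(265, 100) [ 0.5685119  -0.03568579  0.03      ]
(300, 20) [0.61162101 0.07914718 0.03      ]
(300, 100) [ 0.6154584 -0.0338912  0.03     ]
(378, 230) [ 0.71630295 -0.18812282  0.105     ]
[0.58503091 0.14438641 0.025     ]
```

>>> apply_moves(
  moves=[
    [0,0,0,-0.3,0,0,0],
    [0,0,0,-0.6,0,0,0],
    [0,0,0,-0.8,0,0,0],
    [0,0,0,-0.8,0,0,0],
    [0,0,0,-0.8,0,0,0],
  ],
)

```text
clock: 5.5
ee_pos: [0.5934, -0.0708, 0.2975]
tool_rot: [[-0.033, 0.999, 0.005], [0.999, 0.033, -0.001], [-0.001, 0.005, -1.0]]
contact_force: [-1.0, -1.0, -3.0]
opening: 0.0419
finger_force: 30.0
```

>>> apply_moves(
  moves=[
    [0,-0.25,-0.13,0,0,0,0],
    [0,-0.5,-0.26,0,0,0,0],
    [0,-0.697,-0.364,0,0,0,0],
    [0,-0.697,-0.364,0,0,0,0],
  ],
)

```text
clock: 5.83
ee_pos: [0.5384, -0.1813, 0.2935]
tool_rot: [[-0.03, 1.0, -0.003], [1.0, 0.03, -0.001], [-0.001, -0.003, -1.0]]
contact_force: [0.4, -1.3, -1.2]
opening: 0.0421
finger_force: 30.0
```

>>> apply_moves(
  moves=[
    [0,-0.25,-0.13,0,0,0,0],
    [0,-0.5,-0.26,0,0,0,0],
    [0,-0.697,-0.364,0,0,0,0],
    [0,-0.697,-0.364,0,0,0,0],
  ],
)

```text
clock: 6.17
ee_pos: [0.4874, -0.2877, 0.2935]
tool_rot: [[-0.03, 1.0, -0.003], [1.0, 0.03, -0.0], [-0.0, -0.003, -1.0]]
contact_force: [-0.1, 0.2, -1.7]
opening: 0.0418
finger_force: 30.0
```

>>> apply_moves(
  moves=[
    [0,-0.25,-0.13,0,0,0,0],
    [0,-0.5,-0.26,0,0,0,0],
    [0,-0.697,-0.364,0,0,0,0],
    [0,-0.697,-0.364,0,0,0,0],
    [0,-0.697,-0.364,0,0,0,0],
    [0,-0.697,-0.364,0,0,0,0],
  ],
)

```text
clock: 6.67
ee_pos: [0.439, -0.3889, 0.2938]
tool_rot: [[-0.033, 0.999, -0.001], [0.999, 0.033, 0.002], [0.002, -0.001, -1.0]]
contact_force: [-0.2, 0.7, -1.2]
opening: 0.0416
finger_force: 30.0
```

Run:
```python
from h import *
s=env.sense();print(s['ee_pos'],s['tool_rot'],s['clock'],s['opening'])
im=save('scene','s1')
cv2.imwrite('pics/s1c.png',cv2.resize(im[120:320,70:330,::-1],None,fx=2.5,fy=2.5))
```

```text
[ 0.43898181 -0.38888125  0.29381699] [[-0.03276816  0.99946235 -0.00112028]
 [ 0.99946151  0.03277002  0.00167841]
 [ 0.00171422 -0.00106468 -0.99999796]] 6.6667 0.041575624604418646
```

View pics/s1c.png

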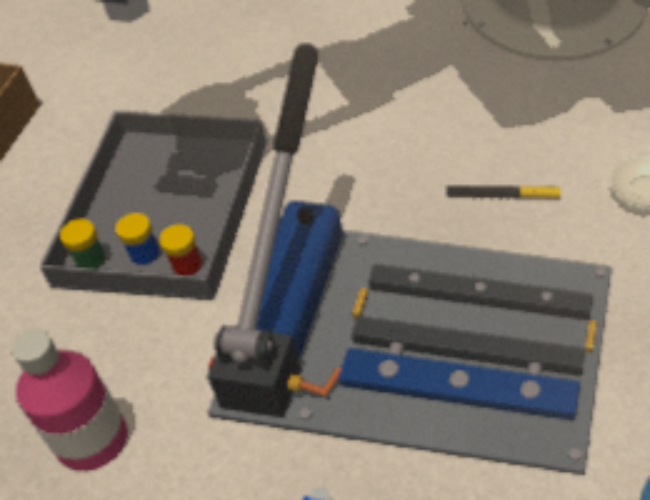

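The grey tray's near half is empty, and the pots stand at its far side. The bed is clear, with the piece held over the tray. I'll set it down there.

>>> apply_moves(
  moves=[
    [0,0,0,0.25,0,0,0],
    [0,0,0,0.5,0,0,0],
    [0,0,0,0.7,0,0,0],
    [0,0,0,0.86,0,0,0],
    [0,0,0,0.86,0,0,0],
  ],
)

```text
clock: 7.13
ee_pos: [0.438, -0.3863, 0.1614]
tool_rot: [[-0.035, 0.999, -0.005], [0.999, 0.035, 0.006], [0.006, -0.005, -1.0]]
contact_force: [-0.7, 1.1, -2.2]
opening: 0.0418
finger_force: 30.0
```

>>> apply_moves(
  moves=[
    [0,0,0,0.25,0,0,0],
    [0,0,0,0.45,0,0,0],
    [0,0,0,0.6,0,0,0],
    [0,0,0,0.75,0,0,0],
    [0,0,0,0.86,0,0,0],
    [0,0,0,0.86,0,0,0],
    [0,0,0,0.86,0,0,0],
    [0.65,0,0,0.86,0,0,0],
    [0.65,0,0,0.86,0,0,0],
    [0.65,0,0,0.86,0,0,0],
    [0.65,0,0,0.86,0,0,0],
  ],
)

```text
clock: 8.05
ee_pos: [0.4398, -0.39, 0.038]
tool_rot: [[-0.033, 0.999, 0.001], [0.999, 0.033, -0.001], [-0.001, 0.001, -1.0]]
contact_force: [-0.2, -0.3, -0.3]
opening: 0.0588
finger_force: 0.0
```

>>> apply_moves(
  moves=[
    [0.65,0,0,-0.2,0,0,0],
    [0.65,0,0,-0.5,0,0,0],
    [0.65,0,0,-0.8,0,0,0],
    [0.65,0,0,-1,0,0,0],
    [0.65,0,0,-1,0,0,0],
  ],
)

```text
clock: 8.47
ee_pos: [0.4417, -0.392, 0.1948]
tool_rot: [[-0.033, 0.999, 0.008], [0.999, 0.033, -0.008], [-0.008, 0.007, -1.0]]
contact_force: [1.5, -1.1, 0.7]
opening: 0.0593
finger_force: 0.0
```

>>> apply_moves(
  moves=[
    [0.65,0,0,-0.25,0,0,0],
    [0.65,0,0,-0.5,0,0,0],
    [0.65,0,0,-0.8,0,0,0],
    [0.65,0,0,-1,0,0,0],
    [0.65,0,0,-1,0,0,0],
  ],
)

```text
clock: 8.88
ee_pos: [0.4408, -0.3912, 0.3446]
tool_rot: [[-0.033, 0.999, 0.007], [0.999, 0.033, -0.008], [-0.008, 0.007, -1.0]]
contact_force: [0.1, 0.1, -0.3]
opening: 0.0594
finger_force: 0.0
```

>>> apply_moves(
  moves=[
    [0.65,0.3,0.04,0,0,0,0],
    [0.65,0.6,0.08,0,0,0,0],
    [0.65,0.98,0.133,0,0,0,0],
    [0.65,0.98,0.133,0,0,0,0],
  ],
)

```text
clock: 9.22
ee_pos: [0.4539, -0.2385, 0.3373]
tool_rot: [[-0.034, 0.999, 0.0], [0.999, 0.034, 0.001], [0.001, 0.0, -1.0]]
contact_force: [0.1, 0.1, 0.9]
opening: 0.059
finger_force: 0.0
```

>>> apply_moves(
  moves=[
    [0.65,0.3,0.04,0,0,0,0],
    [0.65,0.6,0.08,0,0,0,0],
    [0.65,0.98,0.133,0,0,0,0],
    [0.65,0.98,0.133,0,0,0,0],
  ],
)

```text
clock: 9.55
ee_pos: [0.4689, -0.0909, 0.3374]
tool_rot: [[-0.034, 0.999, 0.001], [0.999, 0.034, 0.001], [0.001, 0.001, -1.0]]
contact_force: [1.1, -0.7, 0.9]
opening: 0.0591
finger_force: 0.0
```

>>> apply_moves(
  moves=[
    [0.65,0.3,0.04,0.1,0,0,0],
    [0.65,0.6,0.08,0.13,0,0,0],
    [0.65,0.98,0.133,0.13,0,0,0],
    [0.65,0.98,0.133,0.13,0,0,0],
  ],
)

```text
clock: 9.88
ee_pos: [0.4839, 0.0564, 0.3174]
tool_rot: [[-0.034, 0.999, -0.0], [0.999, 0.034, 0.001], [0.001, -0.0, -1.0]]
contact_force: [0.5, -0.6, -0.3]
opening: 0.0595
finger_force: 0.0
```

>>> apply_moves(
  moves=[
    [0.65,0.3,0.04,0.1,0,0,0],
    [0.65,0.6,0.08,0.13,0,0,0],
    [0.65,0.98,0.133,0.13,0,0,0],
    [0.65,0.98,0.133,0.13,0,0,0],
    [0.65,0.98,0.133,0.13,0,0,0],
    [0.65,0.98,0.133,0.13,0,0,0],
  ],
)

```text
clock: 10.38
ee_pos: [0.4992, 0.2019, 0.2979]
tool_rot: [[-0.036, 0.999, -0.0], [0.999, 0.036, -0.0], [-0.0, -0.0, -1.0]]
contact_force: [1.0, -0.6, -0.3]
opening: 0.0598
finger_force: 0.0
```

```bash
cat > plan.py <<'E'
import sys
from h import *
np.set_printoptions(precision=4,suppress=True)
def to(x,y,z,ang=None):
    "total shift in tool axes (share of .15) and turn share to a pose; ang = tool-y heading deg"
    s=env.sense();R=np.array(s['tool_rot']);d=R.T@(np.array([x,y,z])-s['ee_pos'])
    a=np.degrees(np.arctan2(R[1,1],R[0,1]))
    print('shift',(d/.15).round(3),'yaw',round(a,2),'turn',None if ang is None else round((a-ang)/90,3))
def look(z,name,box=(0,560,0,230)):
    P=env.camera_params('wrist');s=env.sense();im=save('wrist',name);print(s['clock'],s['ee_pos'],s['opening'])
    r=[t for t in tops(im,'wrist',z,P,box) if 34<t[2]<46]
    for t in r:print(t)
    return r
E
python3 - <<'E'
from plan import *
look(.056,'w3')
E
```

```text
10.3833 [0.4992 0.2019 0.2979] 0.05976024639230613
(array([542.7, 283.2]), np.float64(59.5), np.float64(41.5), np.float64(46.4), array([315., 116.]))
(array([449.2, 303.2]), np.float64(2.0), np.float64(39.8), np.float64(43.5), array([242.,  96.]))
(array([568.8, 375.4]), np.float64(34.0), np.float64(41.7), np.float64(46.2), array([338.,  46.]))
(array([470.3, 399.2]), np.float64(8.0), np.float64(41.8), np.float64(46.2), array([261.,  24.]))
```

View pics/w3.png

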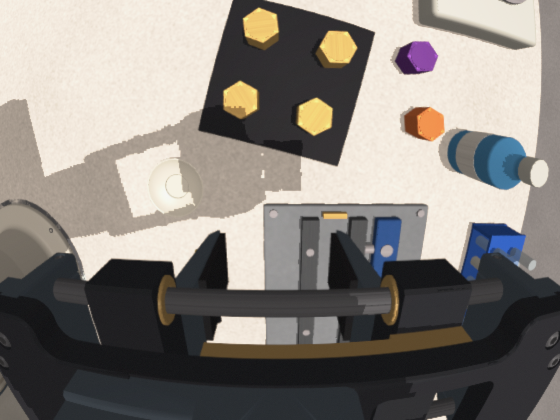

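All four blanks are still on the mat where they were, with tops at (315,116), (242,96), (338,46) and (261,24). I'll take the first one at (0.543, 0.283).

>>> apply_moves(
  moves=[
    [0.65,0.531,0.309,0.5,0,0,0.023],
    [0.65,0.531,0.309,0.88,0,0,0.023],
    [0.65,0.531,0.309,0.88,0,0,0.023],
    [0.65,0.531,0.309,0.88,0,0,0.023],
    [0.65,0.531,0.309,0.88,0,0,0.023],
    [0.65,0.531,0.309,0.88,0,0,0.023],
    [0.65,0.531,0.309,0.88,0,0,0.023],
  ],
)

```text
clock: 11.02
ee_pos: [0.5436, 0.2808, 0.1671]
tool_rot: [[0.004, 1.0, 0.001], [1.0, -0.004, 0.0], [0.0, 0.001, -1.0]]
contact_force: [-0.8, 0.0, 1.1]
opening: 0.0598
finger_force: 0.0
```

>>> apply_moves(
  moves=[
    [0.65,0,0,0.25,0,0,0],
    [0.65,0,0,0.45,0,0,0],
    [0.65,0,0,0.65,0,0,0],
    [0.65,0,0,0.8,0,0,0],
    [0.65,0,0,0.88,0,0,0],
    [0.65,0,0,0.88,0,0,0],
    [0,0,0,0.88,0,0,0],
    [0,0,0,0.88,0,0,0],
    [0,0,0,0.88,0,0,0],
    [0,0,0,0.88,0,0,0],
    [0,0,0,0.88,0,0,0],
    [0,0,0,0.88,0,0,0],
  ],
  newtons=50,
)

```text
clock: 12.02
ee_pos: [0.5442, 0.2822, 0.0358]
tool_rot: [[0.003, 1.0, 0.003], [1.0, -0.003, 0.001], [0.001, 0.003, -1.0]]
contact_force: [-0.5, -1.7, 12.6]
opening: 0.0414
finger_force: 50.0
```

>>> apply_moves(
  moves=[
    [0,0,0,-0.1,0,0,0],
    [0,0,0,-0.25,0,0,0],
    [0,0,0,-0.4,0,0,0],
    [0,0,0,-0.55,0,0,0],
    [0,0,0,-0.6,0,0,0],
    [0,0,0,-0.6,0,0,0],
  ],
)

```text
clock: 12.52
ee_pos: [0.5442, 0.2824, 0.1261]
tool_rot: [[0.003, 1.0, 0.004], [1.0, -0.003, 0.001], [0.001, 0.004, -1.0]]
contact_force: [-0.1, -0.0, -6.5]
opening: 0.042
finger_force: 50.0
```

Run:
```python
from plan import *
to(.593,-.0775,.12,1.95)
```

```text
shift [-2.398  0.332  0.038] yaw -0.16 turn -0.023
```

>>> apply_moves(
  moves=[
    [0,-0.2,0.05,0,0,0,0],
    [0,-0.45,0.08,0,0,0,0],
    [0,-0.7,0.11,0,0,0,0],
    [0,-0.8,0.11,0,0,0,0],
  ],
)

```text
clock: 12.85
ee_pos: [0.5589, 0.1579, 0.1224]
tool_rot: [[0.004, 1.0, -0.002], [1.0, -0.004, -0.002], [-0.002, -0.002, -1.0]]
contact_force: [1.1, -0.5, -6.9]
opening: 0.0416
finger_force: 50.0
```

>>> apply_moves(
  moves=[
    [0,-0.2,0.05,0,0,0,0],
    [0,-0.45,0.08,0,0,0,0],
    [0,-0.7,0.11,0,0,0,0],
    [0,-0.8,0.11,0,0,0,0],
  ],
)

```text
clock: 13.18
ee_pos: [0.5754, 0.0377, 0.1226]
tool_rot: [[0.005, 1.0, -0.001], [1.0, -0.005, -0.001], [-0.001, -0.001, -1.0]]
contact_force: [0.2, -1.5, -6.2]
opening: 0.0418
finger_force: 50.0
```

>>> apply_moves(
  moves=[
    [0,-0.2,0.05,0,0,0,-0.023],
    [0,-0.45,0.08,0,0,0,-0.023],
    [0,-0.65,0.11,0,0,0,-0.023],
    [0,-0.8,0.11,0,0,0,-0.023],
    [0,-0.8,0.11,0,0,0,-0.023],
    [0,-0.8,0.11,0,0,0,-0.023],
    [0,-0.8,0.11,0,0,0,-0.023],
  ],
)

```text
clock: 13.77
ee_pos: [0.5909, -0.0778, 0.1228]
tool_rot: [[-0.033, 0.999, -0.002], [0.999, 0.033, 0.001], [0.001, -0.002, -1.0]]
contact_force: [-0.1, 0.7, -6.5]
opening: 0.0413
finger_force: 50.0
```

Run:
```python
from plan import *
s=env.sense();print(s['ee_pos'],s['opening'],s['tool_rot'])
to(.593,-.0775,.042,1.95)
im=save('side','d1')
cv2.imwrite('pics/d1c.png',cv2.resize(im[150:330,230:430,::-1],None,fx=3,fy=3))
```

```text
[ 0.5909 -0.0778  0.1228] 0.0413150058569718 [[-0.033   0.9995 -0.0018]
 [ 0.9995  0.033   0.0007]
 [ 0.0007 -0.0018 -1.    ]]
shift [0.001 0.015 0.539] yaw 1.89 turn -0.001
```

View pics/d1c.png

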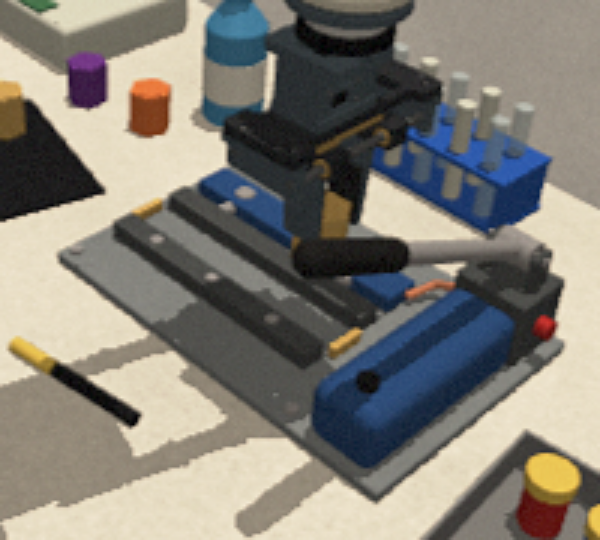

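The blank hangs over the jaws near the handle side and is clear of the handle. I'll lower it now.

>>> apply_moves(
  moves=[
    [0,0,0.013,0.12,0,0,0],
    [0,0,0.013,0.24,0,0,0],
    [0,0,0.013,0.34,0,0,0],
    [0,0,0.013,0.42,0,0,0],
    [0,0,0.013,0.48,0,0,0],
    [0,0,0.013,0.53,0,0,0],
    [0,0,0.013,0.53,0,0,0],
    [0,0,0.013,0.53,0,0,0],
  ],
)

```text
clock: 14.48
ee_pos: [0.5936, -0.0778, 0.0444]
tool_rot: [[-0.034, 0.999, -0.0], [0.999, 0.034, 0.0], [0.0, -0.0, -1.0]]
contact_force: [-0.3, 0.0, -6.1]
opening: 0.0416
finger_force: 50.0
```

>>> apply_moves(
  moves=[
    [0,0,0,0.012,0,0,0],
    [0,0,0,0.012,0,0,0],
    [0.6,0,0,0.012,0,0,0],
    [0.6,0,0,0.012,0,0,0],
    [0.6,0,0,0.012,0,0,0],
    [0.6,0,0,-0.1,0,0,0],
    [0.6,0,0,-0.35,0,0,0],
    [0.6,0,0,-0.6,0,0,0],
    [0.6,0,0,-0.8,0,0,0],
    [0.6,0,0,-0.9,0,0,0],
  ],
)

```text
clock: 15.32
ee_pos: [0.5951, -0.0785, 0.1839]
tool_rot: [[-0.033, 0.999, 0.005], [0.999, 0.033, -0.001], [-0.001, 0.005, -1.0]]
contact_force: [0.1, -0.0, 0.5]
opening: 0.055
finger_force: 0.0
```

>>> apply_moves(
  moves=[
    [0.6,0.3,-0.1,-0.2,0,0,0],
    [0.6,0.6,-0.2,-0.4,0,0,0],
    [0.6,0.93,-0.35,-0.4,0,0,0],
    [0.6,0.93,-0.35,-0.4,0,0,0],
  ],
)

```text
clock: 15.65
ee_pos: [0.5361, 0.0608, 0.2411]
tool_rot: [[-0.032, 0.999, 0.003], [0.999, 0.032, 0.0], [0.0, 0.003, -1.0]]
contact_force: [0.7, 1.4, 0.2]
opening: 0.0549
finger_force: 0.0
```

>>> apply_moves(
  moves=[
    [0.6,0.3,-0.1,-0.1,0,0,0],
    [0.6,0.6,-0.2,-0.2,0,0,0],
    [0.6,0.93,-0.35,-0.3,0,0,0],
    [0.6,0.93,-0.35,-0.3,0,0,0],
    [0.6,0.93,-0.35,-0.3,0,0,0],
    [0.6,0.93,-0.35,-0.3,0,0,0],
  ],
)

```text
clock: 16.15
ee_pos: [0.479, 0.1985, 0.2853]
tool_rot: [[-0.036, 0.999, 0.002], [0.999, 0.036, 0.0], [0.0, 0.002, -1.0]]
contact_force: [0.6, -0.7, -0.2]
opening: 0.0547
finger_force: 0.0
```

Run:
```python
from plan import *
look(.056,'w4')
im=cv2.imread('pics/w4.png');cv2.imwrite('pics/w4c.png',im[0:360])
```

```text
16.15 [0.479  0.1985 0.2853] 0.054725838348437174
(array([448.2, 301. ]), np.float64(2.5), np.float64(41.5), np.float64(46.1), array([254.,  97.]))
(array([568.8, 375.6]), np.float64(36.0), np.float64(41.5), np.float64(46.0), array([357.,  42.]))
(array([470.1, 399.1]), np.float64(8.0), np.float64(41.7), np.float64(46.3), array([275.,  21.]))
```

View pics/w4c.png

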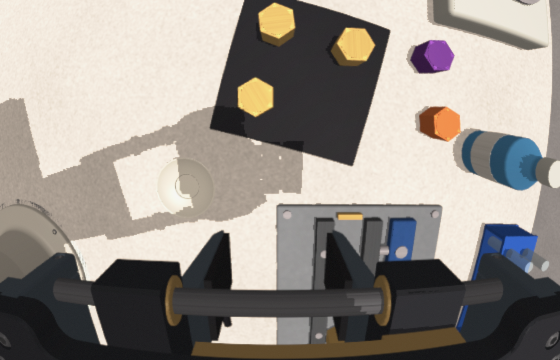

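Three blanks are left on the mat. The next is at (254,97), which is (0.448, 0.301) at 2.5°.

>>> apply_moves(
  moves=[
    [0.6,0.69,-0.181,0.4,0,0,0],
    [0.6,0.69,-0.181,0.85,0,0,0],
    [0.6,0.69,-0.181,0.85,0,0,0],
    [0.6,0.69,-0.181,0.85,0,0,0],
    [0.6,0.69,-0.181,0.85,0,0,0],
    [0.6,0.69,-0.181,0.85,0,0,0],
    [0.6,0.69,-0.181,0.85,0,0,0],
  ],
)

```text
clock: 16.78
ee_pos: [0.4496, 0.2989, 0.1573]
tool_rot: [[-0.033, 0.999, 0.0], [0.999, 0.033, -0.0], [-0.0, 0.0, -1.0]]
contact_force: [0.9, -0.8, 0.3]
opening: 0.0548
finger_force: 0.0
```

>>> apply_moves(
  moves=[
    [0.6,0,0,0.25,0,0,0],
    [0.6,0,0,0.45,0,0,0],
    [0.6,0,0,0.62,0,0,0],
    [0.6,0,0,0.75,0,0,0],
    [0.6,0,0,0.81,0,0,0],
    [0.6,0,0,0.81,0,0,0],
    [0,0,0,0.81,0,0,0],
    [0,0,0,0.81,0,0,0],
    [0,0,0,0.81,0,0,0],
    [0,0,0,0.81,0,0,0],
    [0,0,0,0.81,0,0,0],
    [0,0,0,0.81,0,0,0],
  ],
  newtons=50,
)

```text
clock: 17.78
ee_pos: [0.4498, 0.3, 0.037]
tool_rot: [[-0.034, 0.999, 0.002], [0.999, 0.034, 0.001], [0.001, 0.003, -1.0]]
contact_force: [-0.2, -2.7, 9.8]
opening: 0.0418
finger_force: 50.0
```

>>> apply_moves(
  moves=[
    [0,0,0,-0.1,0,0,0],
    [0,0,0,-0.25,0,0,0],
    [0,0,0,-0.4,0,0,0],
    [0,0,0,-0.55,0,0,0],
    [0,0,0,-0.65,0,0,0],
    [0,0,0,-0.65,0,0,0],
  ],
)

```text
clock: 18.28
ee_pos: [0.4502, 0.3005, 0.1364]
tool_rot: [[-0.033, 0.999, 0.005], [0.999, 0.033, 0.003], [0.002, 0.005, -1.0]]
contact_force: [0.9, 1.4, -5.7]
opening: 0.0421
finger_force: 50.0
```

Run:
```python
from plan import *
to(.591,-.0175,.13,1.95)
```

```text
shift [-2.15   0.867  0.042] yaw 1.92 turn -0.0
```

>>> apply_moves(
  moves=[
    [0,-0.2,0.08,0,0,0,0],
    [0,-0.45,0.18,0,0,0,0],
    [0,-0.717,0.289,0,0,0,0],
    [0,-0.717,0.289,0,0,0,0],
  ],
)

```text
clock: 18.62
ee_pos: [0.4979, 0.1883, 0.1324]
tool_rot: [[-0.03, 1.0, 0.001], [1.0, 0.03, -0.002], [-0.002, 0.001, -1.0]]
contact_force: [0.5, -0.8, -7.1]
opening: 0.0416
finger_force: 50.0
```

>>> apply_moves(
  moves=[
    [0,-0.2,0.08,0,0,0,0],
    [0,-0.45,0.18,0,0,0,0],
    [0,-0.717,0.289,0,0,0,0],
    [0,-0.717,0.289,0,0,0,0],
  ],
)

```text
clock: 18.95
ee_pos: [0.5453, 0.0819, 0.1324]
tool_rot: [[-0.03, 1.0, 0.002], [1.0, 0.03, -0.002], [-0.002, 0.002, -1.0]]
contact_force: [0.8, -0.4, -7.6]
opening: 0.0418
finger_force: 50.0
```

>>> apply_moves(
  moves=[
    [0,-0.2,0.08,0,0,0,0],
    [0,-0.45,0.18,0,0,0,0],
    [0,-0.65,0.26,0,0,0,0],
    [0,-0.717,0.289,0,0,0,0],
    [0,-0.717,0.289,0,0,0,0],
    [0,-0.717,0.289,0,0,0,0],
    [0,-0.717,0.289,0,0,0,0],
  ],
)

```text
clock: 19.53
ee_pos: [0.5887, -0.0178, 0.1323]
tool_rot: [[-0.033, 0.999, -0.001], [0.999, 0.033, 0.0], [0.0, -0.001, -1.0]]
contact_force: [-0.7, 2.0, -6.7]
opening: 0.0417
finger_force: 50.0
```

Run:
```python
from plan import *
s=env.sense();print(s['ee_pos'],s['opening'],s['finger_force'],s['contact_force'])
to(.591,-.0175,.0435,1.95)
```

```text
[ 0.5887 -0.0178  0.1323] 0.04167688051599285 49.997209617868066 [-0.6771  2.0183 -6.7485]
shift [0.001 0.016 0.592] yaw 1.91 turn -0.0
```

>>> apply_moves(
  moves=[
    [0,0,0.011,0.12,0,0,0],
    [0,0,0.011,0.24,0,0,0],
    [0,0,0.011,0.36,0,0,0],
    [0,0,0.011,0.46,0,0,0],
    [0,0,0.011,0.54,0,0,0],
    [0,0,0.011,0.59,0,0,0],
    [0,0,0.011,0.59,0,0,0],
    [0,0,0.011,0.59,0,0,0],
  ],
)

```text
clock: 20.2
ee_pos: [0.5909, -0.0177, 0.0444]
tool_rot: [[-0.034, 0.999, -0.0], [0.999, 0.034, 0.0], [0.0, -0.0, -1.0]]
contact_force: [1.0, 0.2, -6.8]
opening: 0.0417
finger_force: 50.0
```

>>> apply_moves(
  moves=[
    [0,0,0,0.006,0,0,0],
    [0,0,0,0.006,0,0,0],
    [0.6,0,0,0.006,0,0,0],
    [0.6,0,0,0.006,0,0,0],
    [0.6,0,0,0.006,0,0,0],
    [0.6,0,0,-0.1,0,0,0],
    [0.6,0,0,-0.35,0,0,0],
    [0.6,0,0,-0.6,0,0,0],
    [0.6,0,0,-0.8,0,0,0],
    [0.6,0,0,-0.9,0,0,0],
  ],
)

```text
clock: 21.03
ee_pos: [0.5927, -0.0186, 0.1838]
tool_rot: [[-0.033, 0.999, 0.005], [0.999, 0.033, -0.001], [-0.001, 0.005, -1.0]]
contact_force: [0.2, 0.7, 0.7]
opening: 0.0544
finger_force: 0.0
```

>>> apply_moves(
  moves=[
    [0.6,0.3,-0.1,-0.2,0,0,0],
    [0.6,0.6,-0.2,-0.35,0,0,0],
    [0.6,0.86,-0.28,-0.35,0,0,0],
    [0.6,0.86,-0.28,-0.35,0,0,0],
  ],
)

```text
clock: 21.37
ee_pos: [0.544, 0.1121, 0.234]
tool_rot: [[-0.034, 0.999, 0.003], [0.999, 0.034, 0.001], [0.001, 0.003, -1.0]]
contact_force: [1.1, -0.0, 0.5]
opening: 0.0547
finger_force: 0.0
```

>>> apply_moves(
  moves=[
    [0.6,0.3,-0.1,-0.1,0,0,0],
    [0.6,0.6,-0.2,-0.2,0,0,0],
    [0.6,0.86,-0.28,-0.35,0,0,0],
    [0.6,0.86,-0.28,-0.35,0,0,0],
    [0.6,0.86,-0.28,-0.35,0,0,0],
    [0.6,0.86,-0.28,-0.35,0,0,0],
  ],
)

```text
clock: 21.87
ee_pos: [0.4985, 0.2376, 0.2852]
tool_rot: [[-0.035, 0.999, 0.002], [0.999, 0.035, 0.0], [0.0, 0.002, -1.0]]
contact_force: [-0.0, -0.2, -0.6]
opening: 0.0546
finger_force: 0.0
```

Run:
```python
from plan import *
look(.056,'w5')
to(.5695,.375,.15,-25)
```

```text
21.8667 [0.4985 0.2376 0.2852] 0.054561888907622216
(array([568.9, 375.6]), np.float64(33.5), np.float64(41.8), np.float64(46.1), array([339.,  73.]))
(array([470.3, 399.2]), np.float64(8.5), np.float64(41.8), np.float64(45.9), array([259.,  50.]))
shift [0.906 0.504 0.897] yaw 1.95 turn 0.299
```

>>> apply_moves(
  moves=[
    [0.6,0.91,0.495,0.4,0,0,0.31],
    [0.6,0.91,0.495,0.9,0,0,0.31],
    [0.6,0.91,0.495,0.9,0,0,0.31],
    [0.6,0.91,0.495,0.9,0,0,0.31],
    [0.6,0.91,0.495,0.9,0,0,0.31],
    [0.6,0.91,0.495,0.9,0,0,0.31],
    [0.6,0.91,0.495,0.9,0,0,0.31],
    [0.6,0.91,0.495,0.9,0,0,0.31],
    [0.6,0.91,0.495,0.9,0,0,0.31],
  ],
)

```text
clock: 22.67
ee_pos: [0.5689, 0.3744, 0.1508]
tool_rot: [[0.439, 0.898, 0.001], [0.898, -0.439, 0.001], [0.001, 0.001, -1.0]]
contact_force: [1.1, -0.8, -0.4]
opening: 0.0548
finger_force: 0.0
```

>>> apply_moves(
  moves=[
    [0.6,0,0,0.25,0,0,0],
    [0.6,0,0,0.45,0,0,0],
    [0.6,0,0,0.6,0,0,0],
    [0.6,0,0,0.7,0,0,0],
    [0.6,0,0,0.76,0,0,0],
    [0.6,0,0,0.76,0,0,0],
    [0,0,0,0.76,0,0,0],
    [0,0,0,0.76,0,0,0],
    [0,0,0,0.76,0,0,0],
    [0,0,0,0.76,0,0,0],
    [0,0,0,0.76,0,0,0],
    [0,0,0,0.76,0,0,0],
  ],
  newtons=50,
)

```text
clock: 23.67
ee_pos: [0.5692, 0.3759, 0.0372]
tool_rot: [[0.438, 0.899, 0.002], [0.899, -0.438, 0.001], [0.002, 0.002, -1.0]]
contact_force: [-0.8, -1.5, 8.4]
opening: 0.0415
finger_force: 50.0
```

>>> apply_moves(
  moves=[
    [0,0,0,-0.1,0,0,0],
    [0,0,0,-0.25,0,0,0],
    [0,0,0,-0.4,0,0,0],
    [0,0,0,-0.55,0,0,0],
    [0,0,0,-0.65,0,0,0],
    [0,0,0,-0.65,0,0,0],
    [0,0,0,-0.65,0,0,-0.31],
    [0,0,0,-0.65,0,0,-0.31],
    [0,0,0,-0.65,0,0,-0.31],
    [0,0,0,-0.65,0,0,-0.31],
    [0,0,0,-0.65,0,0,-0.31],
    [0,0,0,-0.65,0,0,-0.31],
  ],
)

```text
clock: 24.67
ee_pos: [0.5678, 0.3754, 0.1321]
tool_rot: [[-0.03, 1.0, -0.001], [1.0, 0.03, -0.001], [-0.0, -0.001, -1.0]]
contact_force: [-0.0, 0.5, -6.7]
opening: 0.0417
finger_force: 50.0
```

Run:
```python
from plan import *
to(.589,.0425,.13,1.95)
```

```text
shift [-2.222  0.075  0.015] yaw 1.7 turn -0.003
```

>>> apply_moves(
  moves=[
    [0,-0.2,0.025,0,0,0,0],
    [0,-0.45,0.025,0,0,0,0],
    [0,-0.74,0.025,0,0,0,0],
    [0,-0.74,0.025,0,0,0,0],
  ],
)

```text
clock: 25.0
ee_pos: [0.5754, 0.2587, 0.1324]
tool_rot: [[-0.026, 1.0, -0.002], [1.0, 0.026, -0.003], [-0.003, -0.002, -1.0]]
contact_force: [2.9, 0.8, -5.7]
opening: 0.0417
finger_force: 50.0
```

>>> apply_moves(
  moves=[
    [0,-0.2,0.025,0,0,0,0],
    [0,-0.45,0.025,0,0,0,0],
    [0,-0.74,0.025,0,0,0,0],
    [0,-0.74,0.025,0,0,0,0],
  ],
)

```text
clock: 25.33
ee_pos: [0.583, 0.1479, 0.1326]
tool_rot: [[-0.026, 1.0, -0.001], [1.0, 0.026, -0.002], [-0.002, -0.001, -1.0]]
contact_force: [1.7, -0.3, -6.4]
opening: 0.0417
finger_force: 50.0
```

>>> apply_moves(
  moves=[
    [0,-0.2,0.025,0,0,0,0],
    [0,-0.45,0.025,0,0,0,0],
    [0,-0.65,0.025,0,0,0,0],
    [0,-0.74,0.025,0,0,0,0],
    [0,-0.74,0.025,0,0,0,0],
    [0,-0.74,0.025,0,0,0,0],
    [0,-0.74,0.025,0,0,0,0],
  ],
)

```text
clock: 25.92
ee_pos: [0.5905, 0.0438, 0.1328]
tool_rot: [[-0.031, 1.0, -0.0], [1.0, 0.031, 0.0], [0.0, -0.0, -1.0]]
contact_force: [-0.7, -1.0, -6.0]
opening: 0.0416
finger_force: 50.0
```

Run:
```python
from plan import *
s=env.sense();print(s['ee_pos'],s['opening'],s['finger_force'],s['contact_force'])
to(.589,.0425,.0437,1.95)
```

```text
[0.5905 0.0438 0.1328] 0.04163419935324131 49.99843652767595 [-0.7079 -0.982  -5.96  ]
shift [-0.009 -0.01   0.594] yaw 1.8 turn -0.002
```

>>> apply_moves(
  moves=[
    [0,-0.009,-0.013,0.12,0,0,0],
    [0,-0.009,-0.013,0.24,0,0,0],
    [0,-0.009,-0.013,0.36,0,0,0],
    [0,-0.009,-0.013,0.46,0,0,0],
    [0,-0.009,-0.013,0.54,0,0,0],
    [0,-0.009,-0.013,0.59,0,0,0],
    [0,-0.009,-0.013,0.59,0,0,0],
    [0,-0.009,-0.013,0.59,0,0,0],
  ],
)

```text
clock: 26.58
ee_pos: [0.5887, 0.0425, 0.0444]
tool_rot: [[-0.034, 0.999, -0.0], [0.999, 0.034, 0.0], [0.0, -0.0, -1.0]]
contact_force: [-0.2, 0.6, -6.2]
opening: 0.0418
finger_force: 50.0
```

Release and go to the last one, looking from about (0.47, 0.26, 0.285).

>>> apply_moves(
  moves=[
    [0,0,0,0.006,0,0,0],
    [0,0,0,0.006,0,0,0],
    [0.6,0,0,0.006,0,0,0],
    [0.6,0,0,0.006,0,0,0],
    [0.6,0,0,0.006,0,0,0],
    [0.6,0,0,-0.1,0,0,0],
    [0.6,0,0,-0.35,0,0,0],
    [0.6,0,0,-0.6,0,0,0],
    [0.6,0,0,-0.8,0,0,0],
    [0.6,0,0,-0.9,0,0,0],
  ],
)

```text
clock: 27.42
ee_pos: [0.5902, 0.0417, 0.1838]
tool_rot: [[-0.033, 0.999, 0.005], [0.999, 0.033, -0.0], [-0.0, 0.005, -1.0]]
contact_force: [1.6, 1.0, -0.0]
opening: 0.0549
finger_force: 0.0
```

>>> apply_moves(
  moves=[
    [0.6,0.25,-0.1,-0.2,0,0,0],
    [0.6,0.5,-0.25,-0.35,0,0,0],
    [0.6,0.72,-0.37,-0.35,0,0,0],
    [0.6,0.72,-0.37,-0.35,0,0,0],
  ],
)

```text
clock: 27.75
ee_pos: [0.5276, 0.1515, 0.2341]
tool_rot: [[-0.035, 0.999, 0.002], [0.999, 0.035, 0.002], [0.002, 0.002, -1.0]]
contact_force: [0.4, 1.6, -0.5]
opening: 0.0546
finger_force: 0.0
```

>>> apply_moves(
  moves=[
    [0.6,0.25,-0.1,-0.1,0,0,0],
    [0.6,0.5,-0.25,-0.2,0,0,0],
    [0.6,0.72,-0.37,-0.35,0,0,0],
    [0.6,0.72,-0.37,-0.35,0,0,0],
    [0.6,0.72,-0.37,-0.35,0,0,0],
    [0.6,0.72,-0.37,-0.35,0,0,0],
  ],
)

```text
clock: 28.25
ee_pos: [0.4706, 0.2539, 0.2844]
tool_rot: [[-0.034, 0.999, 0.001], [0.999, 0.034, -0.0], [-0.0, 0.001, -1.0]]
contact_force: [0.0, 0.6, -0.3]
opening: 0.0549
finger_force: 0.0
```

Run:
```python
from plan import *
look(.056,'w6')
to(.4703,.3992,.15,8.2)
```

```text
28.25 [0.4706 0.2539 0.2844] 0.054924715467566276
(array([470.3, 399.1]), np.float64(8.5), np.float64(41.8), np.float64(46.3), array([281.,  61.]))
shift [0.973 0.029 0.893] yaw 1.9 turn -0.07
```

>>> apply_moves(
  moves=[
    [0.6,0.973,0.022,0.4,0,0,-0.071],
    [0.6,0.973,0.022,0.89,0,0,-0.071],
    [0.6,0.973,0.022,0.89,0,0,-0.071],
    [0.6,0.973,0.022,0.89,0,0,-0.071],
    [0.6,0.973,0.022,0.89,0,0,-0.071],
    [0.6,0.973,0.022,0.89,0,0,-0.071],
    [0.6,0.973,0.022,0.89,0,0,-0.071],
    [0.6,0.973,0.022,0.89,0,0,-0.071],
  ],
)

```text
clock: 28.97
ee_pos: [0.4698, 0.3986, 0.1508]
tool_rot: [[-0.143, 0.99, -0.0], [0.99, 0.143, -0.001], [-0.001, -0.0, -1.0]]
contact_force: [0.6, -0.5, -0.6]
opening: 0.0546
finger_force: 0.0
```

>>> apply_moves(
  moves=[
    [0.6,0,0,0.25,0,0,0],
    [0.6,0,0,0.45,0,0,0],
    [0.6,0,0,0.6,0,0,0],
    [0.6,0,0,0.7,0,0,0],
    [0.6,0,0,0.76,0,0,0],
    [0.6,0,0,0.76,0,0,0],
    [0,0,0,0.76,0,0,0],
    [0,0,0,0.76,0,0,0],
    [0,0,0,0.76,0,0,0],
    [0,0,0,0.76,0,0,0],
    [0,0,0,0.76,0,0,0],
    [0,0,0,0.76,0,0,0],
  ],
  newtons=50,
)

```text
clock: 29.97
ee_pos: [0.47, 0.4002, 0.0385]
tool_rot: [[-0.144, 0.99, 0.002], [0.99, 0.144, 0.001], [0.001, 0.002, -1.0]]
contact_force: [1.6, -2.2, 7.9]
opening: 0.0416
finger_force: 50.0
```

>>> apply_moves(
  moves=[
    [0,0,0,-0.1,0,0,0],
    [0,0,0,-0.25,0,0,0],
    [0,0,0,-0.4,0,0,0],
    [0,0,0,-0.55,0,0,0],
    [0,0,0,-0.65,0,0,0],
    [0,0,0,-0.65,0,0,0],
    [0,0,0,-0.65,0,0,0.07],
    [0,0,0,-0.65,0,0,0.07],
    [0,0,0,-0.65,0,0,0.07],
  ],
)

```text
clock: 30.72
ee_pos: [0.4684, 0.3996, 0.1335]
tool_rot: [[-0.037, 0.999, -0.001], [0.999, 0.037, -0.001], [-0.001, -0.001, -1.0]]
contact_force: [-0.3, -0.4, -7.0]
opening: 0.0419
finger_force: 50.0
```

Run:
```python
from plan import *
to(.587,.1025,.13,1.95)
```

```text
shift [-2.009  0.716  0.024] yaw 2.15 turn 0.002
```

>>> apply_moves(
  moves=[
    [0,-0.2,0.08,0,0,0,0],
    [0,-0.45,0.16,0,0,0,0],
    [0,-0.67,0.24,0,0,0,0],
    [0,-0.67,0.24,0,0,0,0],
  ],
)

```text
clock: 31.05
ee_pos: [0.51, 0.2955, 0.1336]
tool_rot: [[-0.036, 0.999, -0.001], [0.999, 0.036, -0.002], [-0.002, -0.001, -1.0]]
contact_force: [0.5, -0.8, -6.6]
opening: 0.0418
finger_force: 50.0
```

>>> apply_moves(
  moves=[
    [0,-0.2,0.08,0,0,0,0],
    [0,-0.45,0.16,0,0,0,0],
    [0,-0.67,0.24,0,0,0,0],
    [0,-0.67,0.24,0,0,0,0],
  ],
)

```text
clock: 31.38
ee_pos: [0.5499, 0.1964, 0.1338]
tool_rot: [[-0.035, 0.999, 0.0], [0.999, 0.035, -0.002], [-0.002, 0.0, -1.0]]
contact_force: [0.7, -0.9, -5.8]
opening: 0.0416
finger_force: 50.0
```

>>> apply_moves(
  moves=[
    [0,-0.2,0.08,0,0,0,0],
    [0,-0.45,0.16,0,0,0,0],
    [0,-0.6,0.22,0,0,0,0],
    [0,-0.67,0.24,0,0,0,0],
    [0,-0.67,0.24,0,0,0,0],
    [0,-0.67,0.24,0,0,0,0],
    [0,-0.67,0.24,0,0,0,0],
  ],
)

```text
clock: 31.97
ee_pos: [0.5868, 0.1032, 0.134]
tool_rot: [[-0.036, 0.999, -0.001], [0.999, 0.036, 0.0], [0.0, -0.001, -1.0]]
contact_force: [-0.7, 0.5, -7.0]
opening: 0.0413
finger_force: 50.0
```

Run:
```python
from plan import *
s=env.sense();print(s['ee_pos'],s['opening'],s['finger_force'],s['contact_force'])
to(.587,.1025,.0455,1.95)
```

```text
[0.5868 0.1032 0.134 ] 0.04131772344786327 49.99785443418659 [-0.7278  0.471  -6.955 ]
shift [-0.005  0.002  0.59 ] yaw 2.09 turn 0.002
```

>>> apply_moves(
  moves=[
    [0,-0.005,-0.004,0.12,0,0,0],
    [0,-0.005,-0.004,0.24,0,0,0],
    [0,-0.005,-0.004,0.36,0,0,0],
    [0,-0.005,-0.004,0.46,0,0,0],
    [0,-0.005,-0.004,0.54,0,0,0],
    [0,-0.005,-0.004,0.59,0,0,0],
    [0,-0.005,-0.004,0.59,0,0,0],
    [0,-0.005,-0.004,0.59,0,0,0],
  ],
)

```text
clock: 32.63
ee_pos: [0.5867, 0.1024, 0.0459]
tool_rot: [[-0.036, 0.999, -0.0], [0.999, 0.036, 0.0], [0.0, -0.0, -1.0]]
contact_force: [0.4, 0.1, -7.1]
opening: 0.0411
finger_force: 50.0
```

>>> apply_moves(
  moves=[
    [0,0,0,0.008,0,0,0],
    [0,0,0,0.008,0,0,0],
    [0.6,0,0,0.008,0,0,0],
    [0.6,0,0,0.008,0,0,0],
    [0.6,0,0,0.008,0,0,0],
    [0.6,0,0,-0.1,0,0,0],
    [0.6,0,0,-0.35,0,0,0],
    [0.6,0,0,-0.6,0,0,0],
    [0.6,0,0,-0.8,0,0,0],
    [0.6,0,0,-0.9,0,0,0],
  ],
)

```text
clock: 33.47
ee_pos: [0.5885, 0.1017, 0.1854]
tool_rot: [[-0.035, 0.999, 0.006], [0.999, 0.035, 0.0], [0.0, 0.006, -1.0]]
contact_force: [0.2, 0.3, -0.1]
opening: 0.0543
finger_force: 0.0
```

>>> apply_moves(
  moves=[
    [0.6,-0.1,0,-0.25,0,0,0],
    [0.6,-0.3,0,-0.5,0,0,0],
    [0.6,-0.6,0,-0.7,0,0,0],
    [0.6,-0.88,0,-0.7,0,0,0],
    [0.6,-0.88,0,-0.7,0,0,0],
  ],
)

```text
clock: 33.88
ee_pos: [0.5924, -0.0344, 0.2889]
tool_rot: [[-0.033, 0.999, 0.005], [0.999, 0.033, -0.002], [-0.002, 0.005, -1.0]]
contact_force: [-0.2, 0.1, -0.2]
opening: 0.0547
finger_force: 0.0
```

>>> apply_moves(
  moves=[
    [0.6,-0.3,-0.04,0,0,0,0],
    [0.6,-0.6,-0.08,0,0,0,0],
    [0.6,-0.88,-0.1,-0.1,0,0,0],
    [0.6,-0.88,-0.1,-0.1,0,0,0],
    [0.6,-0.88,-0.1,-0.1,0,0,0],
    [0.6,-0.88,-0.1,-0.1,0,0,0],
  ],
)

```text
clock: 34.38
ee_pos: [0.581, -0.1629, 0.3011]
tool_rot: [[-0.034, 0.999, 0.001], [0.999, 0.034, 0.0], [0.0, 0.001, -1.0]]
contact_force: [-0.8, 0.9, 0.3]
opening: 0.0548
finger_force: 0.0
```

Run:
```python
from plan import *
P=env.camera_params('wrist')
look(.062,'w7')
s0=env.camera('scene');cv2.imwrite('pics/s2.png',s0[:,:,::-1])
cv2.imwrite('pics/w7c.png',cv2.resize(cv2.imread('pics/w7.png')[0:300,140:440],None,fx=2,fy=2))
```

```text
34.3833 [ 0.581  -0.1629  0.3011] 0.05479696929418022
(array([594.1, -76.9]), np.float64(2.5), np.float64(41.7), np.float64(46.4), array([291., 111.]))
(array([591. , -17.7]), np.float64(2.5), np.float64(41.7), np.float64(46.4), array([289.,  65.]))
(array([588.9,  41.1]), np.float64(1.5), np.float64(41.7), np.float64(46.4), array([289.,  21.]))
```

View pics/w7c.png

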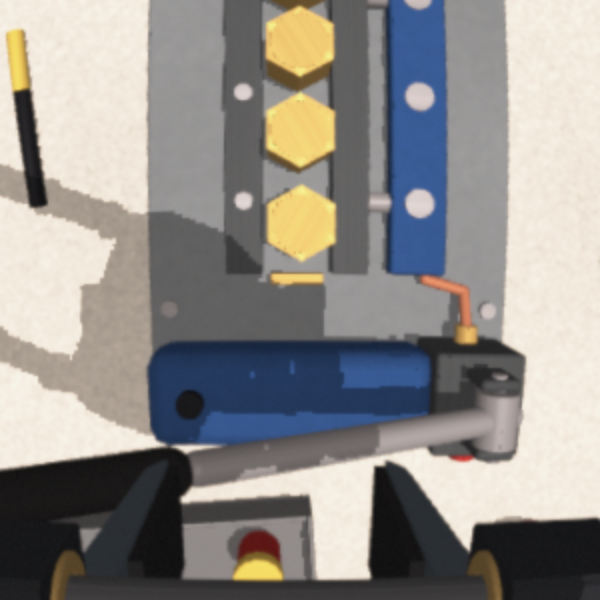

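Three blanks are visible seated square, with tops at full-image pixels (291,111), (289,65) and (289,21); the fourth is above the frame. The handle is up. I'll check the fourth blank in the scene image and move above the grip.

>>> apply_moves(
  moves=[
    [0,-0.21,-0.65,0.1,0,0,0],
    [0,-0.21,-0.65,0.34,0,0,0],
    [0,-0.21,-0.65,0.34,0,0,0],
    [0,-0.21,-0.65,0.34,0,0,0],
    [0,-0.21,-0.65,0.34,0,0,0],
    [0,-0.21,-0.65,0.34,0,0,0],
    [0,-0.21,-0.65,0.34,0,0,0],
    [0,-0.21,-0.65,0.34,0,0,0],
  ],
  newtons=10,
)

```text
clock: 35.15
ee_pos: [0.486, -0.1973, 0.2505]
tool_rot: [[-0.036, 0.999, 0.001], [0.999, 0.036, -0.001], [-0.001, 0.001, -1.0]]
contact_force: [-0.1, 0.4, 0.3]
opening: 0.0043
finger_force: 0.0
```

Run:
```python
from plan import *
im=cv2.imread('pics/s2.png')[:,:,::-1].copy()
for t in tops(im,'scene',.062,None,(150,330,180,310)):print(t)
a=save('scene','s3');b=save('side','d3')
cv2.imwrite('pics/sd3.png',np.hstack([cv2.resize(a[90:310,100:320,::-1],(400,400)),cv2.resize(b[150:330,230:410,::-1],(400,400))]))
```

```text
(no output)
```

View pics/sd3.png

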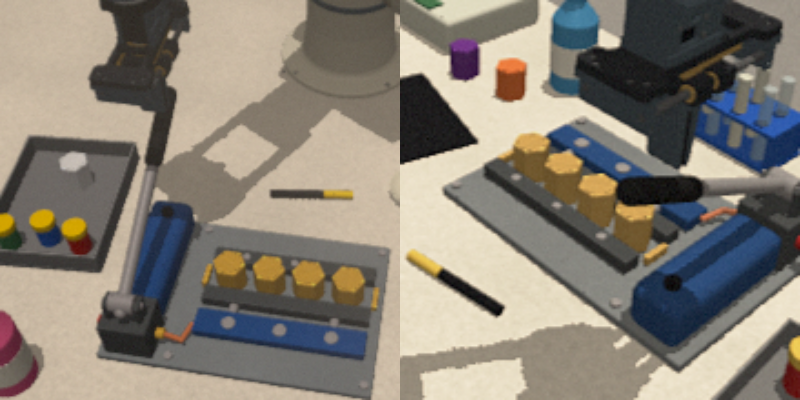

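All four blanks are seated between the jaws, the silver piece is upright in the tray, and the shut fingers are above the grip. First stroke.

>>> apply_moves(
  moves=[
    [0,0,0,0.15,0,0,0],
    [0,0,-0.04,0.26,0,0,0],
    [0,0,-0.087,0.37,0,0,0],
    [0,0,-0.12,0.5,0,0,0],
    [0,0,-0.143,0.62,0,0,0],
    [0,0,-0.155,0.74,0,0,0],
    [0,0,-0.157,0.82,0,0,0],
    [0,0,-0.157,0.82,0,0,0],
  ],
)

```text
clock: 35.92
ee_pos: [0.4605, -0.1986, 0.1255]
tool_rot: [[-0.035, 0.999, -0.002], [0.999, 0.035, -0.0], [0.0, -0.002, -1.0]]
contact_force: [-8.0, -3.8, 12.9]
opening: 0.0007
finger_force: 6.4
```

Run:
```python
from plan import *
s=env.sense();print(s['ee_pos'],s['contact_force'])
a=save('scene','s4');b=save('side','d4')
cv2.imwrite('pics/sd4.png',np.hstack([cv2.resize(a[90:310,100:320,::-1],(400,400)),cv2.resize(b[150:330,230:410,::-1],(400,400))]))
```

```text
[ 0.4605 -0.1986  0.1255] [-8.0037 -3.7904 12.9209]
```

View pics/sd4.png

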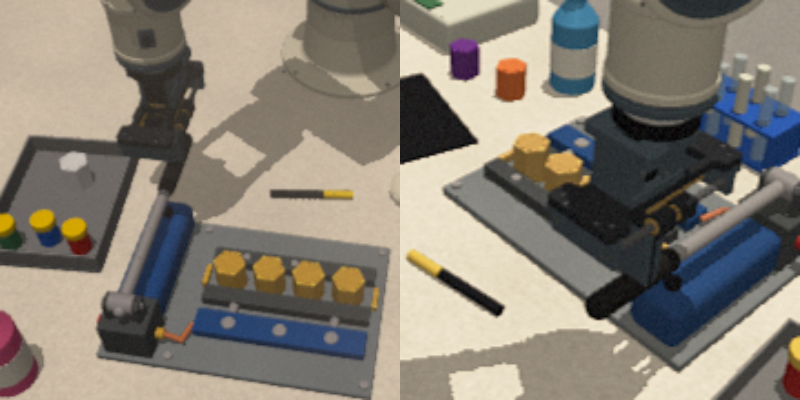

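The handle is nearly level with the fingertips on the grip, and the force is about 13 N. I'll finish this stroke and continue with the next ones.

>>> apply_moves(
  moves=[
    [0,0,0,0.045,0,0,0],
    [0,0,0,0.045,0,0,0],
  ],
)

```text
clock: 36.18
ee_pos: [0.4611, -0.1986, 0.12]
tool_rot: [[-0.035, 0.999, -0.001], [0.999, 0.035, -0.001], [-0.0, -0.001, -1.0]]
contact_force: [-7.2, -1.7, 13.6]
opening: 0.0002
finger_force: 6.7
```

>>> apply_moves(
  moves=[
    [0,0,0.01,-0.12,0,0,0],
    [0,0,0.02,-0.24,0,0,0],
    [0,0,0.05,-0.37,0,0,0],
    [0,0,0.08,-0.5,0,0,0],
    [0,0,0.12,-0.65,0,0,0],
    [0,0,0.157,-0.8,0,0,0],
    [0,0,0.157,-0.865,0,0,0],
    [0,0,0.157,-0.865,0,0,0],
    [0,0,0.157,-0.865,0,0,0],
    [0,0,0.157,-0.865,0,0,0],
  ],
)

```text
clock: 37.02
ee_pos: [0.484, -0.1973, 0.2487]
tool_rot: [[-0.035, 0.999, -0.002], [0.999, 0.035, 0.001], [0.001, -0.002, -1.0]]
contact_force: [-0.8, 0.5, 0.2]
opening: 0.0005
finger_force: 0.0
```

>>> apply_moves(
  moves=[
    [0,0,0,0.15,0,0,0],
    [0,0,-0.04,0.26,0,0,0],
    [0,0,-0.087,0.37,0,0,0],
    [0,0,-0.12,0.5,0,0,0],
    [0,0,-0.143,0.62,0,0,0],
    [0,0,-0.155,0.74,0,0,0],
    [0,0,-0.157,0.82,0,0,0],
    [0,0,-0.157,0.865,0,0,0],
    [0,0,-0.157,0.865,0,0,0],
    [0,0,-0.157,0.865,0,0,0],
  ],
)

```text
clock: 37.85
ee_pos: [0.4592, -0.1982, 0.1189]
tool_rot: [[-0.035, 0.999, -0.004], [0.999, 0.035, 0.001], [0.001, -0.004, -1.0]]
contact_force: [-9.5, -2.9, 14.3]
opening: 0.0005
finger_force: 6.7
```

Run:
```python
from plan import *
s=env.sense();print(s['ee_pos'],s['contact_force'])
```

```text
[ 0.4592 -0.1982  0.1189] [-9.4726 -2.8987 14.2654]
```

>>> apply_moves(
  moves=[
    [0,0,0.01,-0.12,0,0,0],
    [0,0,0.02,-0.24,0,0,0],
    [0,0,0.05,-0.37,0,0,0],
    [0,0,0.08,-0.5,0,0,0],
    [0,0,0.12,-0.65,0,0,0],
    [0,0,0.157,-0.8,0,0,0],
    [0,0,0.157,-0.865,0,0,0],
    [0,0,0.157,-0.865,0,0,0],
    [0,0,0.157,-0.865,0,0,0],
    [0,0,0.157,-0.865,0,0,0],
  ],
)

```text
clock: 38.68
ee_pos: [0.4836, -0.1972, 0.2481]
tool_rot: [[-0.035, 0.999, -0.003], [0.999, 0.035, 0.001], [0.001, -0.003, -1.0]]
contact_force: [0.3, -0.7, -0.1]
opening: 0.0002
finger_force: 0.0
```

>>> apply_moves(
  moves=[
    [0,0,0,0.15,0,0,0],
    [0,0,-0.04,0.26,0,0,0],
    [0,0,-0.087,0.37,0,0,0],
    [0,0,-0.12,0.5,0,0,0],
    [0,0,-0.143,0.62,0,0,0],
    [0,0,-0.155,0.74,0,0,0],
    [0,0,-0.157,0.82,0,0,0],
    [0,0,-0.157,0.865,0,0,0],
    [0,0,-0.157,0.865,0,0,0],
    [0,0,-0.157,0.865,0,0,0],
  ],
)

```text
clock: 39.52
ee_pos: [0.4589, -0.1982, 0.1187]
tool_rot: [[-0.035, 0.999, -0.004], [0.999, 0.035, 0.001], [0.001, -0.004, -1.0]]
contact_force: [-9.5, -3.8, 13.7]
opening: 0.0001
finger_force: 6.7
```

>>> apply_moves(
  moves=[
    [0,0,0.01,-0.12,0,0,0],
    [0,0,0.02,-0.24,0,0,0],
    [0,0,0.05,-0.37,0,0,0],
    [0,0,0.08,-0.5,0,0,0],
    [0,0,0.12,-0.65,0,0,0],
    [0,0,0.157,-0.8,0,0,0],
    [0,0,0.157,-0.865,0,0,0],
    [0,0,0.157,-0.865,0,0,0],
    [0,0,0.157,-0.865,0,0,0],
    [0,0,0.157,-0.865,0,0,0],
  ],
)

```text
clock: 40.35
ee_pos: [0.4835, -0.1972, 0.2481]
tool_rot: [[-0.035, 0.999, -0.003], [0.999, 0.035, 0.001], [0.002, -0.003, -1.0]]
contact_force: [-0.3, 0.1, -0.9]
opening: 0.0002
finger_force: 0.0
```

>>> apply_moves(
  moves=[
    [0,0,0,0.15,0,0,0],
    [0,0,-0.04,0.26,0,0,0],
    [0,0,-0.087,0.37,0,0,0],
    [0,0,-0.12,0.5,0,0,0],
    [0,0,-0.143,0.62,0,0,0],
    [0,0,-0.155,0.74,0,0,0],
    [0,0,-0.157,0.82,0,0,0],
    [0,0,-0.157,0.865,0,0,0],
    [0,0,-0.157,0.865,0,0,0],
    [0,0,-0.157,0.865,0,0,0],
  ],
)

```text
clock: 41.18
ee_pos: [0.4589, -0.1982, 0.1187]
tool_rot: [[-0.035, 0.999, -0.004], [0.999, 0.035, 0.001], [0.001, -0.004, -1.0]]
contact_force: [-10.4, -4.0, 13.7]
opening: 0.0007
finger_force: 6.8
```

>>> apply_moves(
  moves=[
    [0,0,0.01,-0.12,0,0,0],
    [0,0,0.02,-0.24,0,0,0],
    [0,0,0.05,-0.37,0,0,0],
    [0,0,0.08,-0.5,0,0,0],
    [0,0,0.12,-0.65,0,0,0],
    [0,0,0.157,-0.8,0,0,0],
    [0,0,0.157,-0.865,0,0,0],
    [0,0,0.157,-0.865,0,0,0],
    [0,0,0.157,-0.865,0,0,0],
    [0,0,0.157,-0.865,0,0,0],
  ],
)

```text
clock: 42.02
ee_pos: [0.4836, -0.1972, 0.2481]
tool_rot: [[-0.035, 0.999, -0.003], [0.999, 0.035, 0.001], [0.001, -0.003, -1.0]]
contact_force: [-0.2, -0.9, 0.5]
opening: 0.0002
finger_force: 0.0
```

Four strokes done; three more to be safe, then I'll rise clear.

>>> apply_moves(
  moves=[
    [0,0,0,0.15,0,0,0],
    [0,0,-0.04,0.26,0,0,0],
    [0,0,-0.087,0.37,0,0,0],
    [0,0,-0.12,0.5,0,0,0],
    [0,0,-0.143,0.62,0,0,0],
    [0,0,-0.155,0.74,0,0,0],
    [0,0,-0.157,0.82,0,0,0],
    [0,0,-0.157,0.865,0,0,0],
    [0,0,-0.157,0.865,0,0,0],
    [0,0,-0.157,0.865,0,0,0],
  ],
)

```text
clock: 42.85
ee_pos: [0.4589, -0.1982, 0.1188]
tool_rot: [[-0.035, 0.999, -0.004], [0.999, 0.035, 0.001], [0.001, -0.004, -1.0]]
contact_force: [-10.0, -3.7, 14.5]
opening: 0.0003
finger_force: 7.6
```

>>> apply_moves(
  moves=[
    [0,0,0.01,-0.12,0,0,0],
    [0,0,0.02,-0.24,0,0,0],
    [0,0,0.05,-0.37,0,0,0],
    [0,0,0.08,-0.5,0,0,0],
    [0,0,0.12,-0.65,0,0,0],
    [0,0,0.157,-0.8,0,0,0],
    [0,0,0.157,-0.865,0,0,0],
    [0,0,0.157,-0.865,0,0,0],
    [0,0,0.157,-0.865,0,0,0],
    [0,0,0.157,-0.865,0,0,0],
  ],
)

```text
clock: 43.68
ee_pos: [0.4835, -0.1972, 0.248]
tool_rot: [[-0.035, 0.999, -0.003], [0.999, 0.035, 0.001], [0.002, -0.003, -1.0]]
contact_force: [-0.5, 0.7, -0.2]
opening: 0.0005
finger_force: 0.0
```

>>> apply_moves(
  moves=[
    [0,0,0,0.15,0,0,0],
    [0,0,-0.04,0.26,0,0,0],
    [0,0,-0.087,0.37,0,0,0],
    [0,0,-0.12,0.5,0,0,0],
    [0,0,-0.143,0.62,0,0,0],
    [0,0,-0.155,0.74,0,0,0],
    [0,0,-0.157,0.82,0,0,0],
    [0,0,-0.157,0.865,0,0,0],
    [0,0,-0.157,0.865,0,0,0],
    [0,0,-0.157,0.865,0,0,0],
  ],
)

```text
clock: 44.52
ee_pos: [0.4588, -0.1982, 0.1188]
tool_rot: [[-0.035, 0.999, -0.004], [0.999, 0.035, 0.001], [0.001, -0.004, -1.0]]
contact_force: [-9.5, -3.8, 16.3]
opening: 0.0002
finger_force: 7.6
```

>>> apply_moves(
  moves=[
    [0,0,0.01,-0.12,0,0,0],
    [0,0,0.02,-0.24,0,0,0],
    [0,0,0.05,-0.37,0,0,0],
    [0,0,0.08,-0.5,0,0,0],
    [0,0,0.12,-0.65,0,0,0],
    [0,0,0.157,-0.8,0,0,0],
    [0,0,0.157,-0.865,0,0,0],
    [0,0,0.157,-0.865,0,0,0],
    [0,0,0.157,-0.865,0,0,0],
    [0,0,0.157,-0.865,0,0,0],
  ],
)

```text
clock: 45.35
ee_pos: [0.4835, -0.1973, 0.248]
tool_rot: [[-0.035, 0.999, -0.003], [0.999, 0.035, 0.001], [0.001, -0.003, -1.0]]
contact_force: [-0.0, 0.6, -0.5]
opening: 0.0004
finger_force: 0.0
```

>>> apply_moves(
  moves=[
    [0,0,0,0.15,0,0,0],
    [0,0,-0.04,0.26,0,0,0],
    [0,0,-0.087,0.37,0,0,0],
    [0,0,-0.12,0.5,0,0,0],
    [0,0,-0.143,0.62,0,0,0],
    [0,0,-0.155,0.74,0,0,0],
    [0,0,-0.157,0.82,0,0,0],
    [0,0,-0.157,0.865,0,0,0],
    [0,0,-0.157,0.865,0,0,0],
    [0,0,-0.157,0.865,0,0,0],
  ],
)

```text
clock: 46.18
ee_pos: [0.4589, -0.1982, 0.1188]
tool_rot: [[-0.035, 0.999, -0.004], [0.999, 0.035, 0.001], [0.001, -0.004, -1.0]]
contact_force: [-9.9, -3.9, 15.5]
opening: 0.0007
finger_force: 7.6
```

>>> apply_moves(
  moves=[
    [0,0,0.01,-0.12,0,0,0],
    [0,0,0.02,-0.24,0,0,0],
    [0,0,0.05,-0.37,0,0,0],
    [0,0,0.08,-0.5,0,0,0],
    [0,0,0.12,-0.65,0,0,0],
    [0,0,0.157,-0.8,0,0,0],
    [0,0,0.157,-0.865,0,0,0],
    [0,0,0.157,-0.865,0,0,0],
    [0,0,0.157,-0.865,0,0,0],
  ],
)

```text
clock: 46.93
ee_pos: [0.4839, -0.1974, 0.2485]
tool_rot: [[-0.035, 0.999, -0.002], [0.999, 0.035, 0.001], [0.001, -0.002, -1.0]]
contact_force: [0.1, -0.2, -1.0]
opening: 0.0007
finger_force: 0.0
```

>>> apply_moves(
  moves=[
    [0,0.1,0.35,-0.4,0,0,0],
    [0,0.1,0.35,-0.4,0,0,0],
    [0,0.1,0.55,-0.4,0,0,0],
    [0,0.1,0.55,-0.4,0,0,0],
    [0,0.1,0.55,-0.4,0,0,0],
    [0,0.1,0.55,-0.4,0,0,0],
  ],
)

```text
clock: 47.43
ee_pos: [0.5654, -0.1795, 0.3076]
tool_rot: [[-0.035, 0.999, -0.004], [0.999, 0.035, 0.001], [0.002, -0.004, -1.0]]
contact_force: [-0.2, 0.2, 0.2]
opening: 0.0004
finger_force: 0.0
```

Run:
```python
from plan import *
look(.062,'w8')
im=cv2.imread('pics/w8.png')
g=cv2.cvtColor(im,cv2.COLOR_BGR2GRAY)
P=env.camera_params('wrist')
a=save('scene','s5')
cv2.imwrite('pics/f5.png',np.hstack([cv2.resize(a[90:310,100:320,::-1],(400,400)),cv2.resize(im[0:260,150:410],(400,400))]))
```

```text
47.4333 [ 0.5654 -0.1795  0.3076] 0.0003917213714941868
(array([590.2, -77.2]), np.float64(2.0), np.float64(41.5), np.float64(46.9), array([301.,  99.]))
(array([588. , -17.8]), np.float64(2.0), np.float64(41.6), np.float64(46.8), array([300.,  53.]))
(array([585.6,  39.1]), np.float64(2.0), np.float64(42.0), np.float64(44.7), array([302.,  13.]))
```

View pics/f5.png

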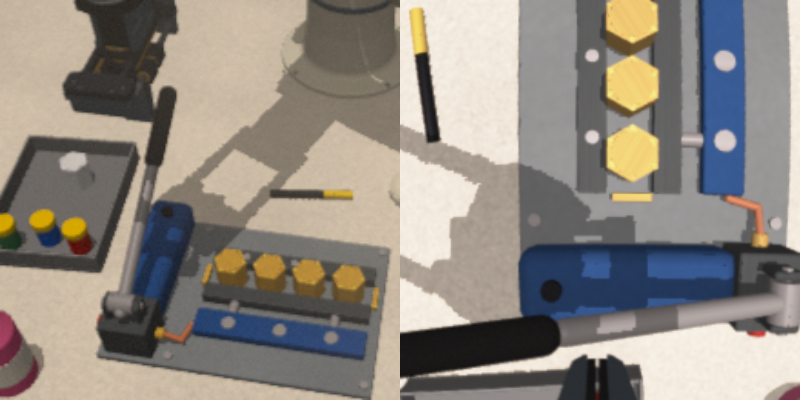

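The left half shows four blanks clamped between the closed jaws, the handle up, the silver piece in the tray and the pots untouched. The right half shows the blanks against both jaws, all at 2.0° and moved about 3 mm onto the fixed jaw. The jaws are tight, so I'm handing in.

```bash
python3 -c "
from rig import env
print(env.close_job())"
```

```text
the job is handed in; nothing more can be done
None
```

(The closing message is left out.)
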